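Rebuild the sectional jar on the banding wheel

ROBOT

A 6-joint arm with a two-finger parallel gripper is mounted at the origin on the work surface. World frame = base frame: x ahead of the robot, y to its left, z up, the work surface at z = 0. Lengths are in mm, angles in rad, forces in N, time in s.
With the tool pointing down it reaches from about 375 to 975 mm from the base axis. Payload 3.8 kg.
Tool frame: the origin (TCP) lies midway between the tips of the shut fingers; the grasp point (between the pads) lies 19 mm behind it; z points along the fingers, y is the line along which they close (so a half turn about z gives the same grasp; the last joint's range is limited). The gripper opens to 85 mm and grips with 20 to 120 N. Pads are 22 mm wide; open, the fingers measure 114 mm over their backs; the gripper's body (76 mm by 85 mm) begins 54 mm behind the grasp point. The pads swing forward as they close: fully open they stand 13 mm farther back than shut.
Start: joints at [1.109, 0.264, 1.604, -0, 1.274, -0.037], TCP at [278.191, 615.002, 231.28] pointing down, gripper open.
Joint ranges: [-2.63, 2.63], [-0.94, 2.18], [0.31, 2.57], [-1.31, 4.45], [0, 2.66], [-2.55, 2.55]. Speed limits (rad/s): [2.57, 2.57, 3.14, 3.14, 3.14, 3.14].

INTERFACE

Orientations are given as a unit quaternion [w, x, y, z].
In Python, from bench import env gives the robot as it stands.
- The arm moves only by the tool move_arm, never from a script. Its argument "steps" is a list of rows, each an object of numbers: "x", "y", "z": the shift along the tool's x, y, z in cm; "ax", "ay", "az": the turn, a rotation vector about the tool's x, y, z in degrees; "grip": the opening, from 0 (shut) to 1 (fully open). In form: [{"x": .., "y": .., "z": .., "ax": .., "ay": .., "az": .., "grip": ..}, ...]. A call has 1 to 12 rows; each row is the pose to reach, as a shift and turn from the pose commanded when the call began, along the tool's axes at that moment; what a row does not reach only later rows make up. A row lasts 1/12 s, in which the tool goes at most 41.7 mm and 7.16 degrees, less where a joint would pass 70% of its speed; a pose out of reach is approached as far as the arm can. A call with a gripper value outside its range is refused whole. The fingers move at their own pace and stop on an object; "squeeze" is the grip in N (left out, the last holds). Time passes only in rows, so rows that repeat a pose let the fingers close. It gives the time, the measured TCP pose, the force, the opening and the grip force at its end, in the units of the state.
- env.observe(): the state, without advancing time (a new reading comes with each control period).
- env.snapshot(name): name is "scene" or "top" or "wrist"; returns a dict with "frame" (420x560x3 uint8, red, green, blue), "range_z" (420x560 float32, mm along the optical axis (not along the pixel's ray), 0 where there is no reading), "fx", "fy", "cx", "cy" (pixels), "cam_to_world" (4x4, takes a point from camera to world coordinates). Camera axes: x right, y up, looking along -z (the intrinsics and any distortion apply to the point x, -y, -z); pixel columns grow to the right and rows downward; lengths in mm; the calibration is good to about 2 mm. The wrist camera is an equidistant fisheye: a pixel r from the principal point sees the ray r / f radians off the axis. A picture is of the moment at which its call begins.
- env.sign_off(): hands the job in; it is judged then, once.
The state is a dict: "time_s": time; "qpos": joint angles; "qd": joint speeds; "joint_torque": joint torques, N m; "tcp_pos": TCP position; "tcp_rot": TCP orientation; "contact_force": force on the tool from outside, world axes, zero at the start; "moment": the same for the moment, N m; "width": finger opening in mm; "finger_force": force on a finger pad.
Only numpy, scipy, OpenCV 4.12 (cv2) and the standard library are available. Lean on these libraries where they do the work, as an engineer would, in place of code of your own. Each camera call takes 0.05 s, during which the arm holds its last target. There are 200 camera calls.

TASK

Put the terracotta jar back together in the middle of the banding wheel (the low metal turntable): set down the foot section first, then the belly section with the two lugs, then the neck section, and last the lid, moving one part at a time and seating each fully and upright in the one below before letting go of it. Do not drop or knock over any part, and leave the dark bowl and the orange-capped sample jar where they stand.

Things in the scene. Friction and masses are not known exactly. Their poses are not given: they have to be found in the camera images.
- wheel: Banding wheel (low turntable), fixed to the table and locked so that it does not turn: round grey metal plate 120 mm across on a narrower dark base. Its flat top is 35 mm above the table. Origin at the centre of its underside on the table, z up.
- foot: Bottom part of the terracotta jar: plain round cup, no lugs, 64 mm outside diameter, 38 mm tall, its lowest 12 mm narrowing to a 44 mm base. Open top 56 mm inside, inner floor 6 mm above the underside. Grip across the 64 mm cylinder. Stands upright; origin at the centre of its underside, z up.
- belly: Thick terracotta ring, 66 mm diameter, 44 mm tall, two lugs at its own +y and -y (100 mm overall, 14 to 40 mm up): grip along its x. Its lowest 8 mm is a tapered spigot (49 to 41 mm) that drops into the foot section; seated, its underside is 30 mm above the foot section's. Top opening 49 mm. Stands upright; origin at the centre of its underside, z up.
- neck: Terracotta, 64 mm tall: shoulder 66 mm diameter (8 to 18 mm up) sloping in to a cylindrical neck 42 mm diameter (34 to 64 mm up): grip there. Mouth 32 mm inside. Its lowest 8 mm is a tapered spigot (41 to 33 mm) that drops into the belly; seated, its underside is 36 mm above the belly's. Stands upright; origin at the centre of its underside, z up.
- lid: Terracotta disc 50 mm across (6 to 12 mm up) with an upright round knob, 20 mm diameter (12 to 38 mm up): grip there. Its lowest 6 mm is a tapered plug (24 to 18 mm) that drops into the neck's mouth; seated, its underside is 58 mm above the neck section's. Stands upright; origin at the centre of its underside, z up.
- bowl: Bystander: small dark, nearly black open bowl, 84 mm across the rim, 42 mm tall. Stands upright; origin at the centre of its underside, z up.
- sample_jar: Bystander: white plastic sample jar with an orange screw cap, 48 mm across, 54 mm tall. Stands upright; origin at the centre of its underside, z up.
Mind the look-alikes: they are no part of the job. Leave any green look-alike of the belly alone.

How it is judged (in metres and radians):
On the way, in this order (a step that is already met when the one before it is completed fails the run):
1. the foot section stands on the middle of the wheel, released (horizontal distance between foot and wheel below 0.012 m and z of foot in the frame of wheel between 0.031 and 0.039 m and angle between foot's own z axis and vertical below 0.12 rad and contact force between the fingers and foot below 0.05 N and linear speed of foot below 0.02 m/s and angular speed of foot below 0.2 rad/s), for 0.2 s.
2. the belly section is seated in the foot section, released (horizontal distance between belly and foot below 0.008 m and z of belly in the frame of foot between 0.026 and 0.034 m and angle between belly's own z axis and vertical below 0.12 rad and contact force between the fingers and belly below 0.05 N and linear speed of belly below 0.02 m/s and angular speed of belly below 0.2 rad/s), for 0.2 s.
3. the neck section is seated in the belly section, released (horizontal distance between neck and belly below 0.008 m and z of neck in the frame of belly between 0.032 and 0.04 m and angle between neck's own z axis and vertical below 0.12 rad and contact force between the fingers and neck below 0.05 N and linear speed of neck below 0.02 m/s and angular speed of neck below 0.2 rad/s), for 0.2 s.
4. the lid is seated on the neck, released (horizontal distance between lid and neck below 0.008 m and z of lid in the frame of neck between 0.054 and 0.062 m and angle between lid's own z axis and vertical below 0.12 rad and contact force between the fingers and lid below 0.05 N and linear speed of lid below 0.02 m/s and angular speed of lid below 0.2 rad/s), for 0.2 s.
At the end, for the whole second after the job is handed in: The foot section stands upright on the wheel within 12 mm of its centre; belly in foot, neck in belly and lid on neck, each seated to within 4 mm of its full depth, within 8 mm of the axis of the part below and upright within 0.12 rad (7 degrees); all four released and at rest (all of step 1 and all of step 2 and all of step 3 and all of step 4); the robot touches nothing.
It fails at once if a part of the jar is dropped, thrown or knocked over (it moves faster than 0.6 m/s without the fingers on it) ((contact force between the fingers and foot below 0.01 N and linear speed of foot above 0.6 m/s) or (contact force between the fingers and belly below 0.01 N and linear speed of belly above 0.6 m/s) or (contact force between the fingers and neck below 0.01 N and linear speed of neck above 0.6 m/s) or (contact force between the fingers and lid below 0.01 N and linear speed of lid above 0.6 m/s)).
It fails at once if the dark bowl is moved more than 25 mm or tipped (distance of bowl from where it was at the start of the episode above 0.025 m or angle between bowl's own z axis and vertical above 0.3 rad).
It fails at once if the sample jar is moved more than 25 mm or tipped (distance of sample_jar from where it was at the start of the episode above 0.025 m or angle between sample_jar's own z axis and vertical above 0.3 rad).
It also fails if it takes over 115 s, if anything falls off the work surface, if the arm or the gripper's body presses on something with over 40 N, if the wrist force passes 120 N, or if a joint passes its speed limit or range.

## Working session

There is one attempt and no reset: what is moved stays moved. The work goes in short steps, Python scripts to look and compute and a tool call to move; the robot and the scene stay as the last step left them, time stands still between calls to the robot, and variables do not carry over. Pictures are saved under pics/ and viewed, at most 14 in all, crops included, and the job is handed in when it is done.

Besides the shell and the picture viewer there is one more tool, called after ">>>" in YAML: its name, and indented under it one key for each argument. move_arm: Moves the arm, as the interface text tells. Its arguments: {"type":"object","properties":{"steps":{"type":"array"},"squeeze":{"type":"number"}},"required":["steps"]}

```bash
mkdir -p pics; ls
python3 - <<'E'
from bench import env
import cv2, numpy as np
print(env.observe())
for n in ("scene","top"):
    s=env.snapshot(n); np.save(f"pics/{n}1.npy",s,allow_pickle=True)
    cv2.imwrite(f"pics/{n}1.png",s["frame"][:,:,::-1]); print(n,s["fx"],s["fy"],s["cx"],s["cy"],s["cam_to_world"].round(3).tolist(),[k for k in s])
E
```

```text
pics
{'time_s': 0.0, 'qpos': array([ 1.10909191e+00,  2.64749877e-01,  1.60541367e+00,  1.42222075e-05,
        1.27370280e+00, -3.68792165e-02]), 'qd': array([-4.79544065e-04,  2.54786983e-03,  9.88677622e-04,  2.61107379e-05,
       -4.85921718e-04, -3.22122520e-03]), 'joint_torque': array([ 2.13679377e-03, -5.15112591e+01, -3.67313612e+01,  2.17935540e-04,
        1.29357519e-02, -1.95674133e-06]), 'tcp_pos': array([277.85835425, 614.33294714, 229.94282128]), 'tcp_rot': array([-2.87067874e-04,  2.10820795e-01,  9.77524066e-01, -1.10002897e-03]), 'contact_force': array([0.17234214, 0.04235058, 0.39000454]), 'moment': array([-0.03203477, -0.02185325, -0.0096885 ]), 'finger_force': 0.0, 'width': 85.06455115449505}
scene 384.13414819218195 384.13414819218195 277.9838370125383 214.93738230474898 [[-0.035, -0.736, 0.676, 1032.215], [0.999, -0.035, 0.014, 6.237], [0.013, 0.676, 0.737, 603.057], [0.0, 0.0, 0.0, 1.0]] ['frame', 'range_z', 'fx', 'fy', 'cx', 'cy', 'cam_to_world']
top 523.3159563211431 523.3159563211431 277.0220555553366 202.44811804892043 [[-0.021, 0.995, -0.094, 426.102], [-1.0, -0.022, -0.005, 10.172], [-0.007, 0.094, 0.996, 1288.818], [0.0, 0.0, 0.0, 1.0]] ['frame', 'range_z', 'fx', 'fy', 'cx', 'cy', 'cam_to_world']
```

View pics/scene1.png

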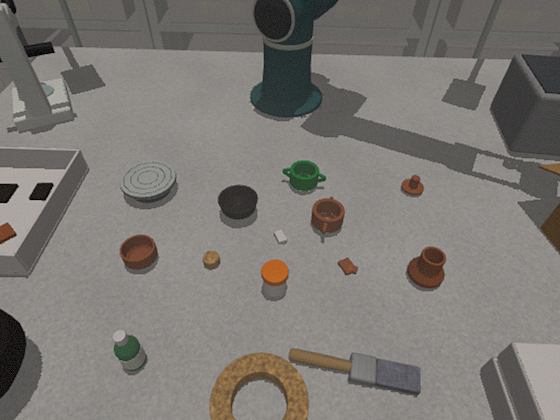

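View pics/top1.png

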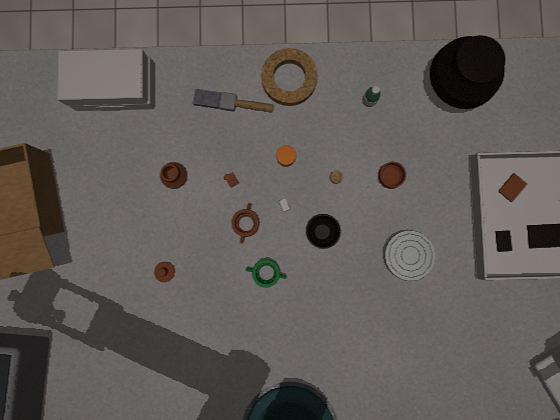

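The scene picture shows the parts between the robot (top) and the camera. In the top picture (left = +y, up = +x):
- **Foot:** the plain terracotta cup at (392,175).
- **Belly:** the terracotta ring with two lugs at (245,223). The green look-alike is at (266,272), and the bowl at (323,231) is also ring-shaped.
- **Neck:** (173,175).
- **Lid:** (164,271). The orange cap at (286,156), the cork at (336,177) and the shards at (231,180) and (513,187) are not parts.
- **Wheel:** (409,255). The cork ring at (289,77) is not it.

Next I'll measure these positions and check the choice in a close crop.

```bash
cat > h.py <<'E'
import numpy as np, cv2
from bench import env
def cloud(s):
    """world point for each pixel (H,W,3), mm; NaN where there is no reading (pinhole cams)"""
    z=s["range_z"].astype(float); v,u=np.indices(z.shape)
    P=np.stack([(u-s["cx"])/s["fx"]*z,-(v-s["cy"])/s["fy"]*z,-z],-1)
    W=P@s["cam_to_world"][:3,:3].T+s["cam_to_world"][:3,3]; W[z<=0]=np.nan
    return W
def circ(p):
    c,r=cv2.minEnclosingCircle(p.astype(np.float32)); return np.round(c,1),round(r,1)
def report(W,frame,name,u,v,h,zlo,zhi,test=None):
    a=W[v-h:v+h,u-h:u+h].reshape(-1,3); m=(a[:,2]>zlo)&(a[:,2]<zhi)
    p=a[m]; print(name,"n",len(p),"zmax",np.nanmax(a[:,2]).round(1),"circ",*circ(p[:,:2]),"mean",p[:,:2].mean(0).round(1),"mid",((p[:,:2].max(0)+p[:,:2].min(0))/2).round(1),"ext",np.ptp(p[:,:2],axis=0).round(1))
    return p
E
python3 - <<'E'
from h import *
s=np.load("pics/top1.npy",allow_pickle=True).item(); W=cloud(s); f=s["frame"]
print("table z",np.nanmedian(W[300:330,300:400,2]), np.nanmedian(W[120:140,200:250,2]))
report(W,f,"foot",392,175,20,28,50)
p=report(W,f,"belly",245,223,24,15,60)
report(W,f,"belly top",245,223,24,41.5,60)
q=p[(p[:,2]<41.5)&(p[:,2]>28)]; c=(p.max(0)+p.min(0))[:2]/2
far=p[np.hypot(*(p[:,:2]-p[:,:2].mean(0)).T)>37][:,:2]; print("lugs",far.mean(0),np.degrees(np.arctan2(*np.linalg.svd(far-far.mean(0))[2][0][::-1])))
report(W,f,"neck shoulder",173,175,22,10,45); report(W,f,"neck top",173,175,22,56,75)
report(W,f,"lid disc",164,271,18,8,20); report(W,f,"lid knob",164,271,18,30,50)
report(W,f,"wheel",409,255,32,28,45); report(W,f,"bowl",323,231,24,35,50); report(W,f,"jar",286,156,18,47,62); report(W,f,"green",266,272,26,15,60)
A=cv2.resize(f[135:295,130:330,::-1],None,fx=4,fy=3.7,interpolation=cv2.INTER_CUBIC); cv2.imwrite("pics/crop1.png",A)
E
```

```text
table z 1.4025909196461726 2.2413302642889903
foot n 177 zmax 45.3 circ [ 606.2 -263.8] 32.1 mean [ 605.7 -264.8] mid [ 605. -264.] ext [61.4 63.9]
belly n 358 zmax 51.9 circ [496.3  93.5] 49.0 mean [497.3  94.1] mid [496.5  93.3] ext [95.7 64.2]
belly top n 258 zmax 51.9 circ [501.8  91.8] 40.0 mean [497.6  93.8] mid [501.8  94.2] ext [78.5 62.4]
lugs [496.72984392  93.6661462 ] 168.09899013819575
neck shoulder n 413 zmax 73.3 circ [630.6 261.5] 46.8 mean [615.8 264.9] mid [630.7 269.2] ext [88.5 68.5]
neck top n 129 zmax 73.3 circ [618.4 269.9] 21.5 mean [618.  269.3] mid [618.4 269.6] ext [41.2 42.4]
lid disc n 260 zmax 44.0 circ [389.3 298.4] 40.1 mean [384.2 292.4] mid [382.1 297.9] ext [60.8 78. ]
lid knob n 62 zmax 44.0 circ [384.1 293.5] 10.0 mean [383.9 293.3] mid [383.9 293.6] ext [19.1 19.1]
wheel n 2033 zmax 46.1 circ [ 411.2 -297.3] 60.7 mean [ 411.1 -296.5] mid [ 411.7 -296.6] ext [118.9 119.1]
bowl n 274 zmax 50.7 circ [472.9 -92.1] 41.4 mean [474. -94.] mid [472.8 -92. ] ext [81.1 79.4]
jar n 307 zmax 61.8 circ [656.2  -7.6] 24.0 mean [655.5  -7.6] mid [656.2  -8.2] ext [48.  45.7]
green n 343 zmax 53.4 circ [377.5  46.8] 48.7 mean [376.4  47.1] mid [376.5  46.8] ext [65.8 94.7]
```

View pics/crop1.png

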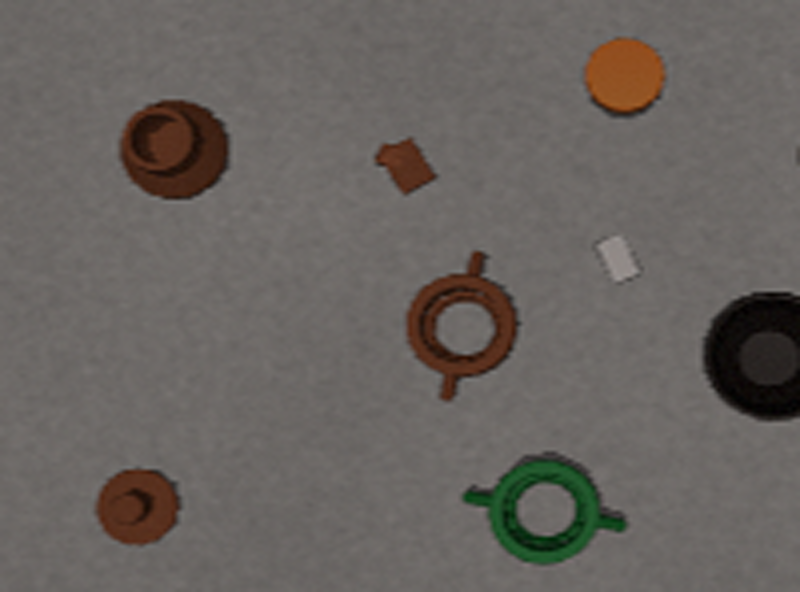

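The crop shows the lugged terracotta belly at crop (465,325), with its lugs from (447,390) to (478,258), about -12° from world x. It also shows the neck at (165,145), the lid at (138,507) and the green look-alike at (545,510), so the choices hold. I'll use one tool orientation throughout, with the closing line at 78°. First I'll travel towards the foot.

>>> move_arm:
  steps:
    - {"x": -1, "y": -1, "az": -3}
    - {"x": -3, "y": -3, "az": -6}
    - {"x": -5.5, "y": -5.5, "az": -9}
    - {"x": -8.3, "y": -8.3, "az": -12.4}
    - {"x": -11.1, "y": -11.1, "az": -12.4}
    - {"x": -13.9, "y": -13.9, "az": -12.4}
    - {"x": -16.7, "y": -16.7, "az": -12.4}
    - {"x": -19.5, "y": -19.5, "az": -12.4}
    - {"x": -22.3, "y": -22.3, "az": -12.4}
    - {"x": -24.5, "y": -24.5, "az": -12.4}
    - {"x": -26, "y": -26, "az": -12.4}
    - {"x": -26.5, "y": -26.5, "az": -12.4}
  squeeze: 40

```text
$.steps[0]: bad value
```

```bash
cat >> h.py <<'E'
A=np.radians(168.06); X=np.array([np.cos(A),np.sin(A)]); Y=np.array([np.sin(A),-np.cos(A)])
def go(C,T):
    """tool shift in cm from commanded C to target T (mm, world), tool down at 168.06 deg"""
    d=np.subtract(T,C); print("shift cm x %.2f y %.2f z %.2f"%(d[:2]@X/10,d[:2]@Y/10,-d[2]/10))
def st():
    o=env.observe(); w,x,y,z=o["tcp_rot"]; print("t %.2f"%o["time_s"],o["tcp_pos"].round(1),"ang %.2f"%np.degrees(np.arctan2(2*(x*y+w*z),1-2*(y*y+z*z))),"w %.1f"%o["width"],"F",o["contact_force"].round(1),"grip %.1f"%o["finger_force"],"q",o["qpos"].round(2)); return o
E
python3 - <<'E'
from h import *
a=np.radians(155.66); x0=np.array([np.cos(a),np.sin(a)]);y0=np.array([np.sin(a),-np.cos(a)])
C=np.array([278.191,615.002])-265*(x0+y0); print(C,Y); st(); go([*C,231.28],[606,-264.3,231.28])
E
```

```text
[410.41678477 264.3364302 ] [0.20688726 0.97836479]
t 0.10 [277.9 614.4 230. ] ang 155.66 w 85.5 F [-0.1  0.2 -0.5] grip 0.0 q [ 1.11  0.26  1.61  0.    1.27 -0.04]
shift cm x -30.07 y -47.67 z -0.00
```

>>> move_arm:
  steps:
    - {"x": -1, "y": -1, "z": 0, "ax": 0, "ay": 0, "az": -3, "grip": 1}
    - {"x": -3, "y": -3, "z": 0, "ax": 0, "ay": 0, "az": -6, "grip": 1}
    - {"x": -5.5, "y": -5.5, "z": 0, "ax": 0, "ay": 0, "az": -9, "grip": 1}
    - {"x": -8.3, "y": -8.3, "z": 0, "ax": 0, "ay": 0, "az": -12.4, "grip": 1}
    - {"x": -11.1, "y": -11.1, "z": 0, "ax": 0, "ay": 0, "az": -12.4, "grip": 1}
    - {"x": -13.9, "y": -13.9, "z": 0, "ax": 0, "ay": 0, "az": -12.4, "grip": 1}
    - {"x": -16.7, "y": -16.7, "z": 0, "ax": 0, "ay": 0, "az": -12.4, "grip": 1}
    - {"x": -19.5, "y": -19.5, "z": 0, "ax": 0, "ay": 0, "az": -12.4, "grip": 1}
    - {"x": -22.3, "y": -22.3, "z": 0, "ax": 0, "ay": 0, "az": -12.4, "grip": 1}
    - {"x": -24.5, "y": -24.5, "z": 0, "ax": 0, "ay": 0, "az": -12.4, "grip": 1}
    - {"x": -26, "y": -26, "z": 0, "ax": 0, "ay": 0, "az": -12.4, "grip": 1}
    - {"x": -26.5, "y": -26.5, "z": 0, "ax": 0, "ay": 0, "az": -12.4, "grip": 1}
  squeeze: 40

```text
time_s: 1.1
tcp_pos: [410.9, 261.4, 230.9]
tcp_rot: [-0.0, 0.105, 0.994, -0.001]
contact_force: [0.4, 0.0, 0.0]
width: 85.3
finger_force: 0.0
```

>>> move_arm:
  steps:
    - {"x": -1, "y": -1.6, "z": 0, "ax": 0, "ay": 0, "az": 0, "grip": 1}
    - {"x": -3, "y": -4.8, "z": 0, "ax": 0, "ay": 0, "az": 0, "grip": 1}
    - {"x": -5, "y": -8, "z": 0, "ax": 0, "ay": 0, "az": 0, "grip": 1}
    - {"x": -7, "y": -11.2, "z": 0, "ax": 0, "ay": 0, "az": 0, "grip": 1}
    - {"x": -9, "y": -14.4, "z": 0, "ax": 0, "ay": 0, "az": 0, "grip": 1}
    - {"x": -11, "y": -17.6, "z": 0, "ax": 0, "ay": 0, "az": 0, "grip": 1}
    - {"x": -13, "y": -20.8, "z": 0, "ax": 0, "ay": 0, "az": 0, "grip": 1}
    - {"x": -15, "y": -24, "z": 0, "ax": 0, "ay": 0, "az": 0, "grip": 1}
    - {"x": -17, "y": -27.2, "z": 0, "ax": 0, "ay": 0, "az": 0, "grip": 1}
    - {"x": -19, "y": -30.4, "z": 0, "ax": 0, "ay": 0, "az": 0, "grip": 1}
    - {"x": -21, "y": -33.6, "z": 0, "ax": 0, "ay": 0, "az": 0, "grip": 1}
    - {"x": -23, "y": -36.8, "z": 0, "ax": 0, "ay": 0, "az": 0, "grip": 1}

```text
time_s: 2.1
tcp_pos: [559.8, -144.4, 230.9]
tcp_rot: [-0.0, 0.104, 0.995, 0.0]
contact_force: [-0.1, -0.6, -0.2]
width: 85.2
finger_force: 0.0
```

>>> move_arm:
  steps:
    - {"x": -2, "y": -3.2, "z": 0, "ax": 0, "ay": 0, "az": 0, "grip": 1}
    - {"x": -4, "y": -6.4, "z": 2, "ax": 0, "ay": 0, "az": 0, "grip": 1}
    - {"x": -6, "y": -9.5, "z": 5, "ax": 0, "ay": 0, "az": 0, "grip": 1}
    - {"x": -7.07, "y": -10.87, "z": 8, "ax": 0, "ay": 0, "az": 0, "grip": 1}
    - {"x": -7.07, "y": -10.87, "z": 10, "ax": 0, "ay": 0, "az": 0, "grip": 1}
    - {"x": -7.07, "y": -10.87, "z": 11, "ax": 0, "ay": 0, "az": 0, "grip": 1}
    - {"x": -7.07, "y": -10.87, "z": 11, "ax": 0, "ay": 0, "az": 0, "grip": 1}
    - {"x": -7.07, "y": -10.87, "z": 11, "ax": 0, "ay": 0, "az": 0, "grip": 1}

```text
time_s: 2.77
tcp_pos: [605.9, -263.1, 120.9]
tcp_rot: [-0.001, 0.104, 0.995, 0.0]
contact_force: [0.6, 1.0, -0.2]
width: 85.7
finger_force: 0.0
```

Run:
```python
from h import *
o=st()
for n in ("wrist","top"):
    s=env.snapshot(n); np.save(f"pics/{n}2.npy",s,allow_pickle=True)
    f=s["frame"][:,:,::-1]
    if n=="top": f=cv2.resize(f[100:320,300:500],None,fx=2.7,fy=2.7)
    cv2.imwrite(f"pics/{n}2.png",f)
    print(n,s["fx"],s["cx"],s["cy"],s["cam_to_world"].round(3).tolist())
```

```text
t 2.77 [ 605.9 -263.1  120.9] ang 168.11 w 85.7 F [ 0.6  1.  -0.2] grip 0.0 q [-0.45  0.32  1.74  0.    1.08 -1.81]
wrist 325.19226210127806 276.125444469194 213.68108291475133 [[0.206, -0.933, -0.295, 531.219], [0.979, 0.197, 0.06, -247.766], [0.002, -0.301, 0.954, 262.43], [0.0, 0.0, 0.0, 1.0]]
top 523.3159563211431 277.0220555553366 202.44811804892043 [[-0.021, 0.995, -0.094, 426.102], [-1.0, -0.022, -0.005, 10.172], [-0.007, 0.094, 0.996, 1288.818], [0.0, 0.0, 0.0, 1.0]]
```

View pics/wrist2.png

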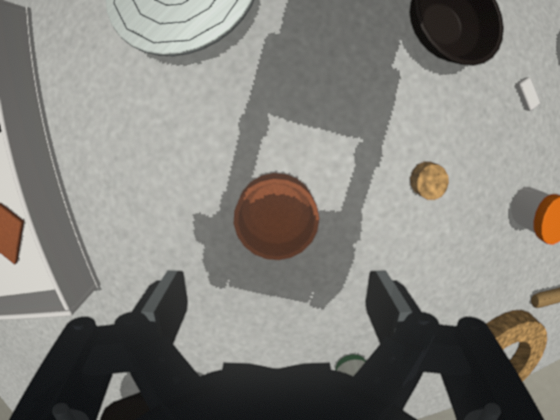

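The wrist view shows the foot at about (277,216), centred between the fingers (pads near (175,300) and (385,300)) with nothing in their way. I'll cross-check its position from the wrist depth.

```bash
cat >> h.py <<'E'
def wcloud(s):
    z=s["range_z"].astype(float); v,u=np.indices(z.shape); a,b=u-s["cx"],v-s["cy"]; r=np.hypot(a,b)+1e-9
    t=np.tan(np.minimum(r/s["fx"],1.5))*z/r
    W=np.stack([a*t,-b*t,-z],-1)@s["cam_to_world"][:3,:3].T+s["cam_to_world"][:3,3]; W[z<=0]=np.nan
    return W
def ring(W,c,r,zlo,zhi,R):
    """least-squares circle of radius R through the outermost points (per bearing) in a height band near c"""
    from scipy.optimize import least_squares
    p=W.reshape(-1,3); p=p[(np.hypot(p[:,0]-c[0],p[:,1]-c[1])<r)&(p[:,2]>zlo)&(p[:,2]<zhi)]
    c0=np.median(p[:,:2],0)
    for _ in range(2):
        d=p[:,:2]-c0; th=(np.degrees(np.arctan2(d[:,1],d[:,0]))//10).astype(int); rr=np.hypot(*d.T)
        q=np.array([p[th==k][np.argmax(rr[th==k])] for k in set(th)])
        f=least_squares(lambda v:np.hypot(q[:,0]-v[0],q[:,1]-v[1])-R,c0,loss="soft_l1"); c0=f.x
    print("ring",c0.round(1),"n",len(p),"bearings",len(q),"rms %.1f"%np.sqrt(np.mean(f.fun**2)),"z %.1f"%np.median(p[:,2])); return c0
E
python3 - <<'E'
from h import *
s=np.load("pics/wrist2.npy",allow_pickle=True).item(); W=wcloud(s)
print("table",np.nanmedian(W[40:100,300:380,2]))
ring(W,[606,-264],45,30,48,32)
T=cloud(np.load("pics/top1.npy",allow_pickle=True).item())
ring(T,[606,-264],45,30,48,32); ring(T,[411,-297],75,28,45,60); ring(T,[497,94],37,34,55,33);ring(T,[618,269],35,58,80,21);ring(T,[384,293],18,30,50,10)
E
```

```text
table -1.1258499894095166
ring [ 606.1 -263.3] n 1616 bearings 36 rms 0.5 z 36.4
ring [ 605.6 -263.8] n 164 bearings 36 rms 1.0 z 38.5
ring [ 411.4 -296.8] n 2033 bearings 36 rms 0.5 z 36.4
ring [497.   93.7] n 291 bearings 36 rms 1.3 z 45.1
ring [618.6 269.5] n 123 bearings 36 rms 1.1 z 65.4
ring [384.  293.3] n 62 bearings 34 rms 2.4 z 38.2
```

>>> move_arm:
  steps:
    - {"x": 0, "y": 0.08, "z": 2, "ax": 0, "ay": 0, "az": 0, "grip": 1}
    - {"x": 0, "y": 0.08, "z": 5, "ax": 0, "ay": 0, "az": 0, "grip": 1}
    - {"x": 0, "y": 0.08, "z": 8, "ax": 0, "ay": 0, "az": 0, "grip": 1}
    - {"x": 0, "y": 0.08, "z": 10, "ax": 0, "ay": 0, "az": 0, "grip": 1}
    - {"x": 0, "y": 0.08, "z": 11.3, "ax": 0, "ay": 0, "az": 0, "grip": 1}
    - {"x": 0, "y": 0.08, "z": 11.7, "ax": 0, "ay": 0, "az": 0, "grip": 1}
    - {"x": 0, "y": 0.08, "z": 11.7, "ax": 0, "ay": 0, "az": 0, "grip": 0.85}
    - {"x": 0, "y": 0.08, "z": 11.7, "ax": 0, "ay": 0, "az": 0, "grip": 0.75}
    - {"x": 0, "y": 0.08, "z": 11.7, "ax": 0, "ay": 0, "az": 0, "grip": 0.6}
    - {"x": 0, "y": 0.08, "z": 11.7, "ax": 0, "ay": 0, "az": 0, "grip": 0.6}
    - {"x": 0, "y": 0.08, "z": 11.7, "ax": 0, "ay": 0, "az": 0, "grip": 0.6}
    - {"x": 0, "y": 0.08, "z": 11.7, "ax": 0, "ay": 0, "az": 0, "grip": 0.6}
  squeeze: 40

```text
time_s: 3.87
tcp_pos: [608.0, -264.2, 6.7]
tcp_rot: [0.002, 0.104, 0.995, -0.001]
contact_force: [-0.9, 1.2, 6.1]
width: 64.0
finger_force: 44.8
```

>>> move_arm:
  steps:
    - {"x": 0, "y": 0, "z": -0.5, "ax": 0, "ay": 0, "az": 0, "grip": 0.6}
    - {"x": 0, "y": 0, "z": -2, "ax": 0, "ay": 0, "az": 0, "grip": 0.6}
    - {"x": 0, "y": 0, "z": -4, "ax": 0, "ay": 0, "az": 0, "grip": 0.6}
    - {"x": 1, "y": -0.4, "z": -6, "ax": 0, "ay": 0, "az": 0, "grip": 0.6}
    - {"x": 3, "y": -1.2, "z": -8, "ax": 0, "ay": 0, "az": 0, "grip": 0.6}
    - {"x": 6, "y": -2.4, "z": -9, "ax": 0, "ay": 0, "az": 0, "grip": 0.6}
    - {"x": 9, "y": -3.6, "z": -9, "ax": 0, "ay": 0, "az": 0, "grip": 0.6}
    - {"x": 12, "y": -4.8, "z": -9, "ax": 0, "ay": 0, "az": 0, "grip": 0.6}
    - {"x": 15, "y": -6, "z": -9, "ax": 0, "ay": 0, "az": 0, "grip": 0.6}
    - {"x": 17.3, "y": -6.9, "z": -9, "ax": 0, "ay": 0, "az": 0, "grip": 0.6}
    - {"x": 18.36, "y": -7.29, "z": -9, "ax": 0, "ay": 0, "az": 0, "grip": 0.6}
    - {"x": 18.36, "y": -7.29, "z": -9, "ax": 0, "ay": 0, "az": 0, "grip": 0.6}

```text
time_s: 4.87
tcp_pos: [409.1, -296.8, 94.6]
tcp_rot: [-0.0, 0.105, 0.994, 0.0]
contact_force: [0.5, 0.4, -1.5]
width: 63.8
finger_force: 44.4
```

>>> move_arm:
  steps:
    - {"x": 0, "y": 0, "z": 1, "ax": 0, "ay": 0, "az": 0, "grip": 0.6}
    - {"x": 0, "y": 0, "z": 2.5, "ax": 0, "ay": 0, "az": 0, "grip": 0.6}
    - {"x": 0, "y": 0, "z": 3.5, "ax": 0, "ay": 0, "az": 0, "grip": 0.6}
    - {"x": 0, "y": 0, "z": 4.2, "ax": 0, "ay": 0, "az": 0, "grip": 0.6}
    - {"x": 0, "y": 0, "z": 4.6, "ax": 0, "ay": 0, "az": 0, "grip": 0.6}
    - {"x": 0, "y": 0, "z": 4.6, "ax": 0, "ay": 0, "az": 0, "grip": 0.6}
    - {"x": 0, "y": 0, "z": 4.6, "ax": 0, "ay": 0, "az": 0, "grip": 0.6}

```text
time_s: 5.45
tcp_pos: [411.8, -296.6, 47.9]
tcp_rot: [-0.0, 0.104, 0.995, 0.0]
contact_force: [0.3, 0.5, -1.1]
width: 64.1
finger_force: 44.4
```

Run:
```python
from h import *
o=st()
s=env.snapshot("wrist"); cv2.imwrite("pics/w3.png",s["frame"][:,:,::-1])
W=wcloud(s); ring(W,[411,-297],40,65,95,32)
```

```text
t 5.45 [ 411.8 -296.6   47.9] ang 168.09 w 64.1 F [ 0.3  0.5 -1.1] grip 44.4 q [-0.67  0.14  2.12  0.    0.88 -2.04]
ring [ 410.5 -296.6] n 9798 bearings 36 rms 2.4 z 77.2
```

View pics/w3.png

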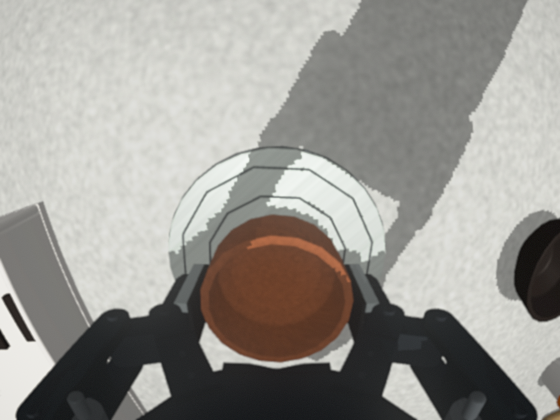

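The foot is held level at about (277,285), centred over the wheel rings, with its base about 4 to 6 mm above the plate. I'll lower it slowly and watch the force.

>>> move_arm:
  steps:
    - {"x": 0, "y": 0, "z": 0.2, "ax": 0, "ay": 0, "az": 0, "grip": 0.6}
    - {"x": 0, "y": 0, "z": 0.4, "ax": 0, "ay": 0, "az": 0, "grip": 0.6}
    - {"x": 0, "y": 0, "z": 0.5, "ax": 0, "ay": 0, "az": 0, "grip": 0.6}
    - {"x": 0, "y": 0, "z": 0.6, "ax": 0, "ay": 0, "az": 0, "grip": 0.6}
    - {"x": 0, "y": 0, "z": 0.6, "ax": 0, "ay": 0, "az": 0, "grip": 0.6}

```text
time_s: 5.92
tcp_pos: [411.3, -296.8, 42.2]
tcp_rot: [-0.0, 0.104, 0.995, 0.0]
contact_force: [-0.1, 0.1, -1.8]
width: 63.6
finger_force: 44.4
```

>>> move_arm:
  steps:
    - {"x": 0, "y": 0, "z": 0.05, "ax": 0, "ay": 0, "az": 0, "grip": 0.6}
    - {"x": 0, "y": 0, "z": 0.1, "ax": 0, "ay": 0, "az": 0, "grip": 0.6}
    - {"x": 0, "y": 0, "z": 0.1, "ax": 0, "ay": 0, "az": 0, "grip": 0.6}

```text
time_s: 6.17
tcp_pos: [411.5, -296.9, 41.7]
tcp_rot: [-0.0, 0.104, 0.995, -0.0]
contact_force: [-1.0, 0.7, 2.7]
width: 63.4
finger_force: 44.7
```

>>> move_arm:
  steps:
    - {"x": 0, "y": 0, "z": 0.02, "ax": 0, "ay": 0, "az": 0, "grip": 0.8}
    - {"x": 0, "y": 0, "z": 0.02, "ax": 0, "ay": 0, "az": 0, "grip": 0.9}
    - {"x": 0, "y": 0, "z": 0.02, "ax": 0, "ay": 0, "az": 0, "grip": 1}
    - {"x": 0, "y": 0, "z": 0.02, "ax": 0, "ay": 0, "az": 0, "grip": 1}
    - {"x": 0, "y": 0, "z": 0.02, "ax": 0, "ay": 0, "az": 0, "grip": 1}
    - {"x": 0, "y": 0, "z": -1, "ax": 0, "ay": 0, "az": 0, "grip": 1}
    - {"x": 0, "y": 0, "z": -3, "ax": 0, "ay": 0, "az": 0, "grip": 1}
    - {"x": 0, "y": 0, "z": -6, "ax": 0, "ay": 0, "az": 0, "grip": 1}
    - {"x": 0, "y": 0, "z": -9, "ax": 0, "ay": 0, "az": 0, "grip": 1}
    - {"x": 0, "y": 0, "z": -11, "ax": 0, "ay": 0, "az": 0, "grip": 1}
    - {"x": 0, "y": 0, "z": -11, "ax": 0, "ay": 0, "az": 0, "grip": 1}
    - {"x": 0, "y": 0, "z": -11, "ax": 0, "ay": 0, "az": 0, "grip": 1}

```text
time_s: 7.17
tcp_pos: [412.6, -297.7, 153.6]
tcp_rot: [0.002, 0.104, 0.995, -0.001]
contact_force: [0.0, 0.4, 0.1]
width: 85.7
finger_force: 0.0
```

Run:
```python
from h import *
o=st()
s=env.snapshot("wrist"); W=wcloud(s); ring(W,[411,-297],42,62,85,32); 
C=[411.5,-296.8,151.1]; go(C,[497,93.7,151.1]); go(C,[470,-100,180])
```

```text
t 7.17 [ 412.6 -297.7  153.6] ang 168.06 w 85.7 F [0.  0.4 0.1] grip 0.0 q [-0.67  0.01  2.04 -0.    1.09 -2.04]
ring [ 409.8 -296.7] n 1840 bearings 36 rms 0.4 z 71.2
shift cm x -0.29 y 39.97 z -0.00
shift cm x -1.65 y 20.46 z -2.89
```

>>> move_arm:
  steps:
    - {"x": 0, "y": 1.5, "z": 0, "ax": 0, "ay": 0, "az": 0, "grip": 1}
    - {"x": 0, "y": 4.5, "z": 0, "ax": 0, "ay": 0, "az": 0, "grip": 1}
    - {"x": 0, "y": 8.2, "z": 0, "ax": 0, "ay": 0, "az": 0, "grip": 1}
    - {"x": 0, "y": 12, "z": 0, "ax": 0, "ay": 0, "az": 0, "grip": 1}
    - {"x": 0, "y": 16, "z": 0, "ax": 0, "ay": 0, "az": 0, "grip": 1}
    - {"x": -0.1, "y": 20, "z": 0, "ax": 0, "ay": 0, "az": 0, "grip": 1}
    - {"x": -0.2, "y": 24, "z": 0, "ax": 0, "ay": 0, "az": 0, "grip": 1}
    - {"x": -0.29, "y": 28, "z": 0, "ax": 0, "ay": 0, "az": 0, "grip": 1}
    - {"x": -0.29, "y": 32, "z": 0, "ax": 0, "ay": 0, "az": 0, "grip": 1}
    - {"x": -0.29, "y": 36, "z": 0, "ax": 0, "ay": 0, "az": 0, "grip": 1}
    - {"x": -0.29, "y": 39, "z": 0.5, "ax": 0, "ay": 0, "az": 0, "grip": 1}
    - {"x": -0.29, "y": 39.97, "z": 1, "ax": 0, "ay": 0, "az": 0, "grip": 1}

```text
time_s: 8.22
tcp_pos: [496.5, 97.4, 139.7]
tcp_rot: [-0.001, 0.102, 0.995, 0.0]
contact_force: [0.1, 0.1, -0.9]
width: 85.3
finger_force: 0.0
```

>>> move_arm:
  steps:
    - {"x": 0, "y": 0, "z": 2, "ax": 0, "ay": 0, "az": 0, "grip": 1}
    - {"x": 0, "y": 0, "z": 2, "ax": 0, "ay": 0, "az": 0, "grip": 1}
    - {"x": 0, "y": 0, "z": 2, "ax": 0, "ay": 0, "az": 0, "grip": 1}

```text
time_s: 8.47
tcp_pos: [494.3, 93.0, 118.6]
tcp_rot: [-0.003, 0.104, 0.995, -0.001]
contact_force: [0.4, -0.2, -0.5]
width: 85.4
finger_force: 0.0
```

Run:
```python
from h import *
o=st()
s=env.snapshot("wrist"); W=wcloud(s); c=ring(W,[497,94],36,38,52,33)
p=W.reshape(-1,3); f=s["frame"].reshape(-1,3).astype(int); d=p[:,:2]-c; r=np.hypot(*d.T)
m=(r>38)&(r<52)&(p[:,2]>22)&(p[:,2]<50)&(f[:,0]>f[:,2]*1.35); l=d[m]; print("lug angle",np.degrees(np.linalg.eigh(l.T@l)[1][:,1]@[0,0] ) if 0 else np.degrees(np.arctan2(*np.linalg.eigh(l.T@l)[1][::-1,1])),m.sum(),l.mean(0))
cv2.imwrite("pics/w4.png",s["frame"][:,:,::-1]); go([497,93.7,121.1],[*c,121.1])
```

```text
t 8.47 [494.3  93.  118.6] ang 168.08 w 85.4 F [ 0.4 -0.2 -0.5] grip 0.0 q [ 0.14  0.04  2.08 -0.    1.03 -1.23]
ring [497.6  95. ] n 2961 bearings 36 rms 0.9 z 42.5
lug angle 167.65378545470818 243 [-15.53049759   3.25371795]
shift cm x -0.04 y 0.14 z -0.00
```

View pics/w4.png

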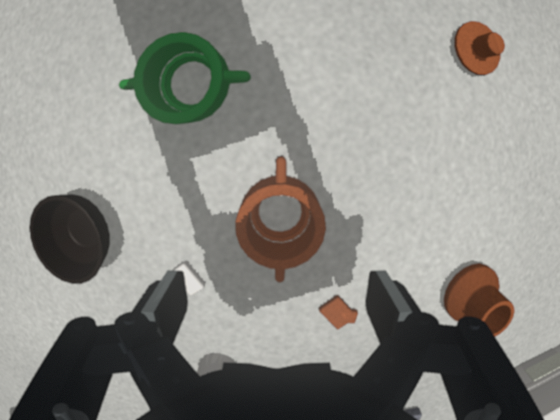

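The view shows the belly at (280,222) with its lugs vertical in the image, so the fingers close clear of the lugs. The eraser (188,280) and shard (338,312) are out of the fingers' path, and the green look-alike is well away. I'll descend and grip.

>>> move_arm:
  steps:
    - {"x": 0, "y": 0.08, "z": 2, "ax": 0, "ay": 0, "az": 0, "grip": 1}
    - {"x": 0, "y": 0.08, "z": 5, "ax": 0, "ay": 0, "az": 0, "grip": 1}
    - {"x": 0, "y": 0.08, "z": 8, "ax": 0, "ay": 0, "az": 0, "grip": 1}
    - {"x": 0, "y": 0.08, "z": 10, "ax": 0, "ay": 0, "az": 0, "grip": 1}
    - {"x": 0, "y": 0.08, "z": 11.1, "ax": 0, "ay": 0, "az": 0, "grip": 1}
    - {"x": 0, "y": 0.08, "z": 11.4, "ax": 0, "ay": 0, "az": 0, "grip": 1}
    - {"x": 0, "y": 0.08, "z": 11.4, "ax": 0, "ay": 0, "az": 0, "grip": 1}
    - {"x": 0, "y": 0.08, "z": 11.4, "ax": 0, "ay": 0, "az": 0, "grip": 0.85}
    - {"x": 0, "y": 0.08, "z": 11.4, "ax": 0, "ay": 0, "az": 0, "grip": 0.75}
    - {"x": 0, "y": 0.08, "z": 11.4, "ax": 0, "ay": 0, "az": 0, "grip": 0.6}
    - {"x": 0, "y": 0.08, "z": 11.4, "ax": 0, "ay": 0, "az": 0, "grip": 0.6}
    - {"x": 0, "y": 0.08, "z": 11.4, "ax": 0, "ay": 0, "az": 0, "grip": 0.6}
  squeeze: 40

```text
time_s: 9.52
tcp_pos: [499.0, 94.5, 9.2]
tcp_rot: [0.002, 0.104, 0.995, 0.0]
contact_force: [-0.1, -1.5, 6.3]
width: 63.9
finger_force: 43.5
```

Run:
```python
from h import *
o=st(); C=np.array([497+.8*.207,93.7+.8*.978,7.1]); print(C); T=[410.6,-296.7]
go(C,[*(T-np.array([497.3,94.4])+C[:2]),180])
```

```text
t 9.52 [499.   94.5   9.2] ang 168.08 w 63.9 F [-0.1 -1.5  6.3] grip 43.5 q [ 0.14  0.2   2.14 -0.    0.79 -1.22]
[497.1656  94.4824   7.1   ]
shift cm x 0.39 y -40.06 z -17.29
```

>>> move_arm:
  steps:
    - {"x": 0, "y": 0, "z": -0.5, "ax": 0, "ay": 0, "az": 0, "grip": 0.6}
    - {"x": 0, "y": 0, "z": -2, "ax": 0, "ay": 0, "az": 0, "grip": 0.6}
    - {"x": 0, "y": 0, "z": -4, "ax": 0, "ay": 0, "az": 0, "grip": 0.6}
    - {"x": 0, "y": 0, "z": -6.5, "ax": 0, "ay": 0, "az": 0, "grip": 0.6}
    - {"x": 0, "y": -1, "z": -9, "ax": 0, "ay": 0, "az": 0, "grip": 0.6}
    - {"x": 0, "y": -3, "z": -11, "ax": 0, "ay": 0, "az": 0, "grip": 0.6}
    - {"x": 0, "y": -6, "z": -12, "ax": 0, "ay": 0, "az": 0, "grip": 0.6}
    - {"x": 0, "y": -9, "z": -12, "ax": 0, "ay": 0, "az": 0, "grip": 0.6}
    - {"x": 0, "y": -12, "z": -12, "ax": 0, "ay": 0, "az": 0, "grip": 0.6}
    - {"x": 0, "y": -15, "z": -12, "ax": 0, "ay": 0, "az": 0, "grip": 0.6}
    - {"x": 0, "y": -18, "z": -12, "ax": 0, "ay": 0, "az": 0, "grip": 0.6}
    - {"x": 0.2, "y": -21, "z": -12, "ax": 0, "ay": 0, "az": 0, "grip": 0.6}

```text
time_s: 10.52
tcp_pos: [451.3, -111.7, 127.7]
tcp_rot: [0.0, 0.104, 0.995, 0.0]
contact_force: [0.7, -1.0, -1.3]
width: 64.1
finger_force: 44.6
```

>>> move_arm:
  steps:
    - {"x": 0, "y": -3, "z": 0, "ax": 0, "ay": 0, "az": 0, "grip": 0.6}
    - {"x": 0, "y": -6, "z": 0, "ax": 0, "ay": 0, "az": 0, "grip": 0.6}
    - {"x": 0.1, "y": -9, "z": 0, "ax": 0, "ay": 0, "az": 0, "grip": 0.6}
    - {"x": 0.19, "y": -12, "z": 0, "ax": 0, "ay": 0, "az": 0, "grip": 0.6}
    - {"x": 0.19, "y": -15, "z": 0, "ax": 0, "ay": 0, "az": 0, "grip": 0.6}
    - {"x": 0.19, "y": -17.5, "z": 0, "ax": 0, "ay": 0, "az": 0, "grip": 0.6}
    - {"x": 0.19, "y": -18.8, "z": 0, "ax": 0, "ay": 0, "az": 0, "grip": 0.6}
    - {"x": 0.19, "y": -19.06, "z": 0, "ax": 0, "ay": 0, "az": 0, "grip": 0.6}
    - {"x": 0.19, "y": -19.06, "z": 0, "ax": 0, "ay": 0, "az": 0, "grip": 0.6}
    - {"x": 0.19, "y": -19.06, "z": 0, "ax": 0, "ay": 0, "az": 0, "grip": 0.6}

```text
time_s: 11.35
tcp_pos: [410.4, -295.5, 127.1]
tcp_rot: [-0.0, 0.104, 0.995, 0.001]
contact_force: [0.7, -0.1, -1.9]
width: 64.0
finger_force: 44.5
```

Run:
```python
from h import *
o=st()
s=env.snapshot("wrist"); cv2.imwrite("pics/w5.png",s["frame"][:,:,::-1])
W=wcloud(s); ring(W,[411,-297],37,150,185,33)
```

```text
t 11.35 [ 410.4 -295.5  127.1] ang 168.06 w 64.0 F [ 0.7 -0.1 -1.9] grip 44.5 q [-0.67  0.04  2.07  0.    1.04 -2.04]
ring [ 408.9 -295.5] n 11947 bearings 36 rms 1.4 z 160.1
```

View pics/w5.png

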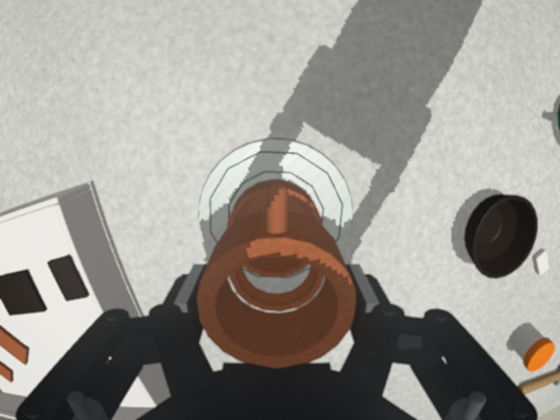

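The belly is held upright at (277,300), in line with the foot behind it and over the wheel. I'll lower it in stages.

>>> move_arm:
  steps:
    - {"x": 0, "y": 0, "z": 1, "ax": 0, "ay": 0, "az": 0, "grip": 0.6}
    - {"x": 0, "y": 0, "z": 2.5, "ax": 0, "ay": 0, "az": 0, "grip": 0.6}
    - {"x": 0, "y": 0, "z": 3.5, "ax": 0, "ay": 0, "az": 0, "grip": 0.6}
    - {"x": 0, "y": 0, "z": 4, "ax": 0, "ay": 0, "az": 0, "grip": 0.6}
    - {"x": 0, "y": 0, "z": 4.3, "ax": 0, "ay": 0, "az": 0, "grip": 0.6}
    - {"x": 0, "y": 0, "z": 4.5, "ax": 0, "ay": 0, "az": 0, "grip": 0.6}
    - {"x": 0, "y": 0, "z": 4.7, "ax": 0, "ay": 0, "az": 0, "grip": 0.6}
    - {"x": 0, "y": 0, "z": 4.7, "ax": 0, "ay": 0, "az": 0, "grip": 0.6}
    - {"x": 0, "y": 0, "z": 4.7, "ax": 0, "ay": 0, "az": 0, "grip": 0.6}

```text
time_s: 12.15
tcp_pos: [410.7, -297.0, 80.7]
tcp_rot: [0.0, 0.104, 0.995, -0.0]
contact_force: [0.7, 0.7, -0.8]
width: 63.7
finger_force: 44.5
```

Run:
```python
from h import *
o=st()
s=env.snapshot("scene"); W=cloud(s); f=s["frame"]
cv2.imwrite("pics/s6.png",cv2.resize(f[100:240,90:230,::-1],None,fx=4,fy=4,interpolation=cv2.INTER_CUBIC))
```

```text
t 12.15 [ 410.7 -297.    80.7] ang 168.06 w 63.7 F [ 0.7  0.7 -0.8] grip 44.5 q [-0.68  0.09  2.1  -0.    0.94 -2.04]
```

View pics/s6.png

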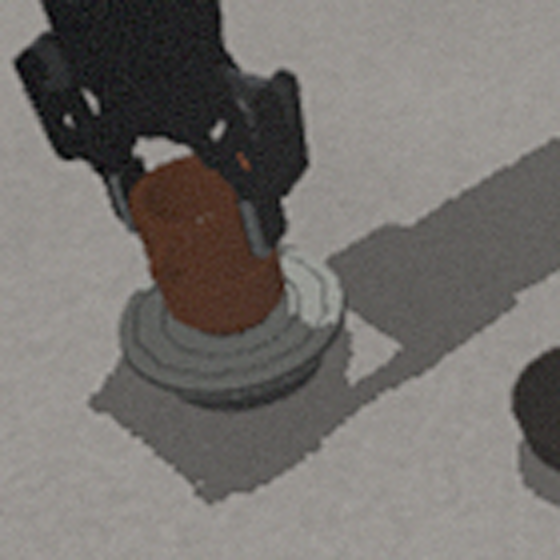

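The scene crop shows the belly (210,220) in line above the foot (220,300). I'll lower it the last few millimetres by force.

>>> move_arm:
  steps:
    - {"x": 0, "y": 0, "z": 0.2, "ax": 0, "ay": 0, "az": 0, "grip": 0.6}
    - {"x": 0, "y": 0, "z": 0.4, "ax": 0, "ay": 0, "az": 0, "grip": 0.6}
    - {"x": 0, "y": 0, "z": 0.5, "ax": 0, "ay": 0, "az": 0, "grip": 0.6}
    - {"x": 0, "y": 0, "z": 0.6, "ax": 0, "ay": 0, "az": 0, "grip": 0.6}
    - {"x": 0, "y": 0, "z": 0.6, "ax": 0, "ay": 0, "az": 0, "grip": 0.6}
    - {"x": 0, "y": 0, "z": 0.6, "ax": 0, "ay": 0, "az": 0, "grip": 0.6}

```text
time_s: 12.7
tcp_pos: [410.6, -296.7, 74.5]
tcp_rot: [0.0, 0.104, 0.995, -0.0]
contact_force: [-0.0, -0.5, 0.5]
width: 63.7
finger_force: 44.8
```

>>> move_arm:
  steps:
    - {"x": 0, "y": 0, "z": 0.05, "ax": 0, "ay": 0, "az": 0, "grip": 0.6}
    - {"x": 0, "y": 0, "z": 0.1, "ax": 0, "ay": 0, "az": 0, "grip": 0.6}
    - {"x": 0, "y": 0, "z": 0.1, "ax": 0, "ay": 0, "az": 0, "grip": 0.6}

```text
time_s: 12.95
tcp_pos: [410.6, -296.8, 74.4]
tcp_rot: [-0.0, 0.104, 0.995, 0.0]
contact_force: [-2.8, 2.7, 9.0]
width: 64.2
finger_force: 45.7
```

Contact came at TCP z 74.4, which matches the full depth (9.2 + 65). I'll release and rise.

>>> move_arm:
  steps:
    - {"x": 0, "y": 0, "z": 0, "ax": 0, "ay": 0, "az": 0, "grip": 0.8}
    - {"x": 0, "y": 0, "z": 0, "ax": 0, "ay": 0, "az": 0, "grip": 0.9}
    - {"x": 0, "y": 0, "z": 0, "ax": 0, "ay": 0, "az": 0, "grip": 1}
    - {"x": 0, "y": 0, "z": 0, "ax": 0, "ay": 0, "az": 0, "grip": 1}
    - {"x": 0, "y": 0, "z": 0, "ax": 0, "ay": 0, "az": 0, "grip": 1}
    - {"x": 0, "y": 0, "z": -1, "ax": 0, "ay": 0, "az": 0, "grip": 1}
    - {"x": 0, "y": 0, "z": -3, "ax": 0, "ay": 0, "az": 0, "grip": 1}
    - {"x": 0, "y": 0, "z": -6, "ax": 0, "ay": 0, "az": 0, "grip": 1}
    - {"x": 0, "y": 0, "z": -9, "ax": 0, "ay": 0, "az": 0, "grip": 1}
    - {"x": 0, "y": 0, "z": -10, "ax": 0, "ay": 0, "az": 0, "grip": 1}
    - {"x": 0, "y": 0, "z": -10, "ax": 0, "ay": 0, "az": 0, "grip": 1}
    - {"x": 0, "y": 0, "z": -10, "ax": 0, "ay": 0, "az": 0, "grip": 1}

```text
time_s: 13.95
tcp_pos: [410.7, -296.9, 173.8]
tcp_rot: [0.001, 0.104, 0.995, -0.0]
contact_force: [-0.2, -0.0, -0.4]
width: 85.6
finger_force: 0.0
```

Run:
```python
from h import *
o=st()
C=np.array([410.6,-296.7])-np.array([497.3,94.4])+np.array([497.17,94.48]); C=[*C,73.1+100]; print(C)
s=env.snapshot("wrist"); W=wcloud(s); ring(W,[411,-297],37,99,120,33)
go(C,[618.6,269.5,180])
```

```text
t 13.95 [ 410.7 -296.9  173.8] ang 168.06 w 85.6 F [-0.2 -0.  -0.4] grip 0.0 q [-0.68 -0.01  2.02  0.    1.13 -2.04]
[np.float64(410.47), np.float64(-296.62), 173.1]
ring [ 409.4 -296.6] n 3551 bearings 36 rms 1.5 z 107.4
shift cm x -8.65 y 59.69 z -0.69
```

>>> move_arm:
  steps:
    - {"x": -0.2, "y": 1.5, "z": 0, "ax": 0, "ay": 0, "az": 0, "grip": 1}
    - {"x": -0.7, "y": 4.5, "z": 0, "ax": 0, "ay": 0, "az": 0, "grip": 1}
    - {"x": -1.2, "y": 8.2, "z": 0, "ax": 0, "ay": 0, "az": 0, "grip": 1}
    - {"x": -1.7, "y": 12, "z": 0, "ax": 0, "ay": 0, "az": 0, "grip": 1}
    - {"x": -2.3, "y": 16, "z": 0, "ax": 0, "ay": 0, "az": 0, "grip": 1}
    - {"x": -2.9, "y": 20, "z": 0, "ax": 0, "ay": 0, "az": 0, "grip": 1}
    - {"x": -3.5, "y": 24, "z": 0, "ax": 0, "ay": 0, "az": 0, "grip": 1}
    - {"x": -4.1, "y": 28, "z": 0, "ax": 0, "ay": 0, "az": 0, "grip": 1}
    - {"x": -4.7, "y": 32, "z": 0, "ax": 0, "ay": 0, "az": 0, "grip": 1}
    - {"x": -5.3, "y": 36, "z": 0, "ax": 0, "ay": 0, "az": 0, "grip": 1}
    - {"x": -5.9, "y": 40, "z": 0, "ax": 0, "ay": 0, "az": 0, "grip": 1}
    - {"x": -6.5, "y": 44, "z": 0, "ax": 0, "ay": 0, "az": 0, "grip": 1}

```text
time_s: 15.0
tcp_pos: [563.6, 122.1, 170.4]
tcp_rot: [-0.002, 0.104, 0.995, -0.001]
contact_force: [-0.4, -1.0, -0.6]
width: 85.4
finger_force: 0.0
```

>>> move_arm:
  steps:
    - {"x": -0.5, "y": 4, "z": 0, "ax": 0, "ay": 0, "az": 0, "grip": 1}
    - {"x": -1, "y": 8, "z": 0, "ax": 0, "ay": 0, "az": 0, "grip": 1}
    - {"x": -1.6, "y": 12, "z": 0, "ax": 0, "ay": 0, "az": 0, "grip": 1}
    - {"x": -2.1, "y": 14.8, "z": 0, "ax": 0, "ay": 0, "az": 0, "grip": 1}
    - {"x": -2.15, "y": 15.69, "z": 1, "ax": 0, "ay": 0, "az": 0, "grip": 1}
    - {"x": -2.15, "y": 15.69, "z": 2, "ax": 0, "ay": 0, "az": 0, "grip": 1}
    - {"x": -2.15, "y": 15.69, "z": 2, "ax": 0, "ay": 0, "az": 0, "grip": 1}
    - {"x": -2.15, "y": 15.69, "z": 2, "ax": 0, "ay": 0, "az": 0, "grip": 1}
    - {"x": -2.15, "y": 15.69, "z": 2, "ax": 0, "ay": 0, "az": 0, "grip": 1}

```text
time_s: 15.75
tcp_pos: [617.6, 267.4, 152.1]
tcp_rot: [-0.001, 0.105, 0.994, -0.001]
contact_force: [0.2, -0.5, -0.3]
width: 85.1
finger_force: 0.0
```

Run:
```python
from h import *
o=st()
s=env.snapshot("wrist"); W=wcloud(s); cv2.imwrite("pics/w7.png",s["frame"][:,:,::-1])
c=ring(W,[618.6,269.5],28,56,75,21)
go([618.6,269.5,153.1],[*c,35])
```

```text
t 15.75 [617.6 267.4 152.1] ang 167.97 w 85.1 F [ 0.2 -0.5 -0.3] grip 0.0 q [ 0.37  0.32  1.69 -0.    1.14 -0.99]
ring [619.9 271.3] n 1143 bearings 36 rms 0.3 z 62.3
shift cm x -0.09 y 0.20 z 11.81
```

View pics/w7.png

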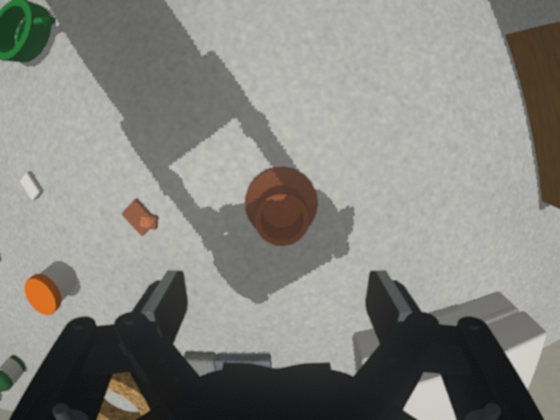

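The wrist view shows the neck upright at (280,215), between the fingers and with nothing near them. I'll descend so the tips stay just above the shoulder, then grip the 42 mm neck.

>>> move_arm:
  steps:
    - {"x": -0.05, "y": 0.13, "z": 3, "ax": 0, "ay": 0, "az": 0, "grip": 1}
    - {"x": -0.05, "y": 0.13, "z": 6, "ax": 0, "ay": 0, "az": 0, "grip": 1}
    - {"x": -0.05, "y": 0.13, "z": 9, "ax": 0, "ay": 0, "az": 0, "grip": 1}
    - {"x": -0.05, "y": 0.13, "z": 11, "ax": 0, "ay": 0, "az": 0, "grip": 1}
    - {"x": -0.05, "y": 0.13, "z": 11.8, "ax": 0, "ay": 0, "az": 0, "grip": 1}
    - {"x": -0.05, "y": 0.13, "z": 11.8, "ax": 0, "ay": 0, "az": 0, "grip": 1}
    - {"x": -0.05, "y": 0.13, "z": 11.8, "ax": 0, "ay": 0, "az": 0, "grip": 0.7}
    - {"x": -0.05, "y": 0.13, "z": 11.8, "ax": 0, "ay": 0, "az": 0, "grip": 0.6}
    - {"x": -0.05, "y": 0.13, "z": 11.8, "ax": 0, "ay": 0, "az": 0, "grip": 0.55}
    - {"x": -0.05, "y": 0.13, "z": 11.8, "ax": 0, "ay": 0, "az": 0, "grip": 0.45}
    - {"x": -0.05, "y": 0.13, "z": 11.8, "ax": 0, "ay": 0, "az": 0, "grip": 0.35}
    - {"x": -0.05, "y": 0.13, "z": 11.8, "ax": 0, "ay": 0, "az": 0, "grip": 0.35}
  squeeze: 40

```text
time_s: 16.8
tcp_pos: [621.1, 271.1, 37.8]
tcp_rot: [0.002, 0.104, 0.995, 0.001]
contact_force: [1.0, -1.2, 6.7]
width: 40.3
finger_force: 41.1
```

>>> move_arm:
  steps:
    - {"x": 0, "y": 0, "z": 0, "ax": 0, "ay": 0, "az": 0, "grip": 0.35}
    - {"x": 0, "y": 0, "z": 0, "ax": 0, "ay": 0, "az": 0, "grip": 0.35}

```text
time_s: 16.97
tcp_pos: [621.1, 271.1, 37.8]
tcp_rot: [0.002, 0.104, 0.995, 0.001]
contact_force: [-0.4, -1.1, 6.4]
width: 40.3
finger_force: 41.1
```

Run:
```python
from h import *
o=st(); C=np.array([618.6,269.5])-.5*X+1.3*Y; print(C)
g=[C[0]+0.4, C[1]]  # part centre relative: mean of top/wrist minus cmd
n=np.array([619.2,270.4]); T=np.array([410.2,-296.7])
go([*C,35.1],[*(C+T-n),200])
```

```text
t 16.97 [621.1 271.1  37.8] ang 168.07 w 40.3 F [-0.4 -1.1  6.4] grip 41.1 q [ 0.37  0.44  1.76 -0.    0.95 -0.99]
[619.35813584 270.66843059]
shift cm x 8.72 y -59.81 z -16.49
```

>>> move_arm:
  steps:
    - {"x": 0, "y": 0, "z": -0.5, "ax": 0, "ay": 0, "az": 0, "grip": 0.35}
    - {"x": 0, "y": 0, "z": -2, "ax": 0, "ay": 0, "az": 0, "grip": 0.35}
    - {"x": 0, "y": 0, "z": -4, "ax": 0, "ay": 0, "az": 0, "grip": 0.35}
    - {"x": 0, "y": 0, "z": -7, "ax": 0, "ay": 0, "az": 0, "grip": 0.35}
    - {"x": 0.1, "y": -1, "z": -10, "ax": 0, "ay": 0, "az": 0, "grip": 0.35}
    - {"x": 0.4, "y": -3, "z": -12, "ax": 0, "ay": 0, "az": 0, "grip": 0.35}
    - {"x": 0.9, "y": -6, "z": -13, "ax": 0, "ay": 0, "az": 0, "grip": 0.35}
    - {"x": 1.4, "y": -9.5, "z": -13, "ax": 0, "ay": 0, "az": 0, "grip": 0.35}
    - {"x": 1.9, "y": -13, "z": -13, "ax": 0, "ay": 0, "az": 0, "grip": 0.35}
    - {"x": 2.4, "y": -16.5, "z": -13, "ax": 0, "ay": 0, "az": 0, "grip": 0.35}
    - {"x": 2.9, "y": -20, "z": -13, "ax": 0, "ay": 0, "az": 0, "grip": 0.35}
    - {"x": 3.4, "y": -23.5, "z": -13, "ax": 0, "ay": 0, "az": 0, "grip": 0.35}

```text
time_s: 17.97
tcp_pos: [536.5, 46.5, 166.3]
tcp_rot: [0.0, 0.104, 0.995, 0.0]
contact_force: [1.2, -1.0, -1.1]
width: 40.0
finger_force: 40.6
```

>>> move_arm:
  steps:
    - {"x": 0.5, "y": -3.5, "z": 0, "ax": 0, "ay": 0, "az": 0, "grip": 0.35}
    - {"x": 1, "y": -7, "z": 0, "ax": 0, "ay": 0, "az": 0, "grip": 0.35}
    - {"x": 1.6, "y": -10.5, "z": 0, "ax": 0, "ay": 0, "az": 0, "grip": 0.35}
    - {"x": 2.1, "y": -14, "z": 0, "ax": 0, "ay": 0, "az": 0, "grip": 0.35}
    - {"x": 2.6, "y": -17.5, "z": 0, "ax": 0, "ay": 0, "az": 0, "grip": 0.35}
    - {"x": 3.1, "y": -21, "z": 0, "ax": 0, "ay": 0, "az": 0, "grip": 0.35}
    - {"x": 3.6, "y": -24.5, "z": 0, "ax": 0, "ay": 0, "az": 0, "grip": 0.35}
    - {"x": 4.1, "y": -28, "z": 0, "ax": 0, "ay": 0, "az": 0, "grip": 0.35}
    - {"x": 4.6, "y": -31.5, "z": 0, "ax": 0, "ay": 0, "az": 0, "grip": 0.35}
    - {"x": 5.1, "y": -34.3, "z": 0, "ax": 0, "ay": 0, "az": 0, "grip": 0.35}
    - {"x": 5.3, "y": -35.9, "z": 0, "ax": 0, "ay": 0, "az": 0, "grip": 0.35}
    - {"x": 5.32, "y": -36.31, "z": 0, "ax": 0, "ay": 0, "az": 0, "grip": 0.35}

```text
time_s: 18.97
tcp_pos: [409.3, -299.1, 166.3]
tcp_rot: [0.0, 0.106, 0.994, -0.001]
contact_force: [-0.9, -0.1, -0.6]
width: 39.9
finger_force: 40.6
```

>>> move_arm:
  steps:
    - {"x": 0, "y": 0, "z": 0, "ax": 0, "ay": 0, "az": 0, "grip": 0.35}
    - {"x": 0, "y": 0, "z": 0.5, "ax": 0, "ay": 0, "az": 0, "grip": 0.35}
    - {"x": 0, "y": 0, "z": 1, "ax": 0, "ay": 0, "az": 0, "grip": 0.35}
    - {"x": 0, "y": 0, "z": 1.2, "ax": 0, "ay": 0, "az": 0, "grip": 0.35}
    - {"x": 0, "y": 0, "z": 1.2, "ax": 0, "ay": 0, "az": 0, "grip": 0.35}

```text
time_s: 19.38
tcp_pos: [410.0, -295.0, 152.1]
tcp_rot: [-0.001, 0.103, 0.995, 0.001]
contact_force: [0.4, -0.4, -2.1]
width: 40.3
finger_force: 40.6
```

Run:
```python
from h import *
o=st()
s=env.snapshot("scene"); f=s["frame"]
cv2.imwrite("pics/s8.png",cv2.resize(f[80:220,80:220,::-1],None,fx=4,fy=4,interpolation=cv2.INTER_CUBIC))
```

```text
t 19.38 [ 410.  -295.   152.1] ang 168.16 w 40.3 F [ 0.4 -0.4 -2.1] grip 40.6 q [-0.67  0.01  2.04  0.    1.09 -2.04]
```

View pics/s8.png

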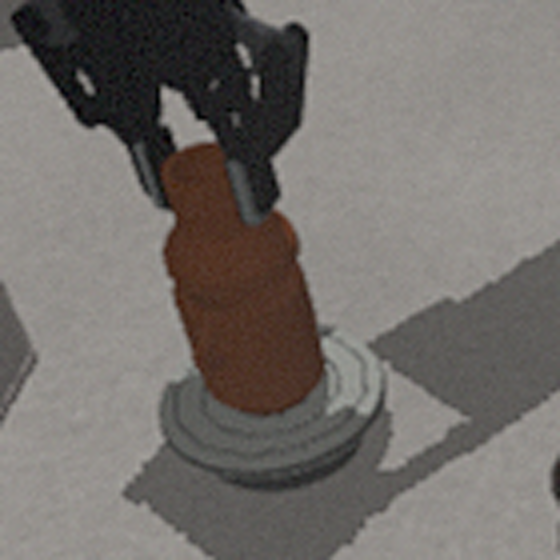

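The crop shows the neck (225,230) in line above the belly (250,330). I'll lower it.

>>> move_arm:
  steps:
    - {"x": 0, "y": 0, "z": 0.4, "ax": 0, "ay": 0, "az": 0, "grip": 0.35}
    - {"x": 0, "y": 0, "z": 0.7, "ax": 0, "ay": 0, "az": 0, "grip": 0.35}
    - {"x": 0, "y": 0, "z": 1, "ax": 0, "ay": 0, "az": 0, "grip": 0.35}
    - {"x": 0, "y": 0, "z": 1.2, "ax": 0, "ay": 0, "az": 0, "grip": 0.35}
    - {"x": 0, "y": 0, "z": 1.35, "ax": 0, "ay": 0, "az": 0, "grip": 0.35}
    - {"x": 0, "y": 0, "z": 1.4, "ax": 0, "ay": 0, "az": 0, "grip": 0.35}
    - {"x": 0, "y": 0, "z": 1.4, "ax": 0, "ay": 0, "az": 0, "grip": 0.35}

```text
time_s: 20.02
tcp_pos: [410.2, -296.5, 139.1]
tcp_rot: [-0.0, 0.104, 0.995, 0.0]
contact_force: [-1.0, 0.1, -0.9]
width: 40.0
finger_force: 40.7
```

>>> move_arm:
  steps:
    - {"x": 0, "y": 0, "z": 0.05, "ax": 0, "ay": 0, "az": 0, "grip": 0.35}
    - {"x": 0, "y": 0, "z": 0.08, "ax": 0, "ay": 0, "az": 0, "grip": 0.35}
    - {"x": 0, "y": 0, "z": 0.08, "ax": 0, "ay": 0, "az": 0, "grip": 0.35}

```text
time_s: 20.27
tcp_pos: [410.5, -296.7, 138.9]
tcp_rot: [0.0, 0.104, 0.995, -0.0]
contact_force: [-0.2, 0.9, 0.1]
width: 40.5
finger_force: 40.8
```

>>> move_arm:
  steps:
    - {"x": 0, "y": 0, "z": 0.04, "ax": 0, "ay": 0, "az": 0, "grip": 0.35}
    - {"x": 0, "y": 0, "z": 0.08, "ax": 0, "ay": 0, "az": 0, "grip": 0.35}
    - {"x": 0, "y": 0, "z": 0.08, "ax": 0, "ay": 0, "az": 0, "grip": 0.35}

```text
time_s: 20.52
tcp_pos: [410.7, -296.7, 138.8]
tcp_rot: [0.0, 0.104, 0.995, -0.0]
contact_force: [-1.0, 1.3, 5.3]
width: 40.3
finger_force: 41.3
```

Contact came at TCP z 138.8, exactly the expected full depth (37.8 + 101). I'll release and rise, then check with the wrist depth.

>>> move_arm:
  steps:
    - {"x": 0, "y": 0, "z": 0, "ax": 0, "ay": 0, "az": 0, "grip": 0.55}
    - {"x": 0, "y": 0, "z": 0, "ax": 0, "ay": 0, "az": 0, "grip": 0.7}
    - {"x": 0, "y": 0, "z": 0, "ax": 0, "ay": 0, "az": 0, "grip": 0.9}
    - {"x": 0, "y": 0, "z": 0, "ax": 0, "ay": 0, "az": 0, "grip": 1}
    - {"x": 0, "y": 0, "z": 0, "ax": 0, "ay": 0, "az": 0, "grip": 1}
    - {"x": 0, "y": 0, "z": -1, "ax": 0, "ay": 0, "az": 0, "grip": 1}
    - {"x": 0, "y": 0, "z": -3, "ax": 0, "ay": 0, "az": 0, "grip": 1}
    - {"x": 0, "y": 0, "z": -6, "ax": 0, "ay": 0, "az": 0, "grip": 1}
    - {"x": 0, "y": 0, "z": -9, "ax": 0, "ay": 0, "az": 0, "grip": 1}
    - {"x": 0, "y": 0, "z": -10, "ax": 0, "ay": 0, "az": 0, "grip": 1}
    - {"x": 0, "y": 0, "z": -10, "ax": 0, "ay": 0, "az": 0, "grip": 1}
    - {"x": 0, "y": 0, "z": -10, "ax": 0, "ay": 0, "az": 0, "grip": 1}

```text
time_s: 21.52
tcp_pos: [410.5, -296.7, 238.2]
tcp_rot: [0.001, 0.104, 0.995, -0.0]
contact_force: [-0.4, 0.3, -0.3]
width: 85.3
finger_force: 0.0
```

Run:
```python
from h import *
o=st()
C=np.array([619.36,270.67])+87.2*X-598.1*Y; C=np.array([*C,237.5]); print(C)
s=env.snapshot("wrist"); W=wcloud(s); ring(W,[411,-297],28,158,180,21)
m=[480,20,237.5]; go(C,m); go(m,[384,293.3,237.5])
```

```text
t 21.52 [ 410.5 -296.7  238.2] ang 168.06 w 85.3 F [-0.4  0.3 -0.3] grip 0.0 q [-0.68 -0.06  1.95  0.    1.25 -2.04]
[ 410.30731826 -296.44941093  237.5       ]
ring [ 410.  -296.5] n 1256 bearings 36 rms 0.3 z 163.4
shift cm x -0.27 y 32.40 z -0.00
shift cm x 15.05 y 24.75 z -0.00
```

>>> move_arm:
  steps:
    - {"x": 0, "y": 1.5, "z": 0, "ax": 0, "ay": 0, "az": 0, "grip": 1}
    - {"x": 0, "y": 4.5, "z": 0, "ax": 0, "ay": 0, "az": 0, "grip": 1}
    - {"x": 0, "y": 8, "z": 0, "ax": 0, "ay": 0, "az": 0, "grip": 1}
    - {"x": 0, "y": 11.5, "z": 0, "ax": 0, "ay": 0, "az": 0, "grip": 1}
    - {"x": 0, "y": 15, "z": 0, "ax": 0, "ay": 0, "az": 0, "grip": 1}
    - {"x": -0.1, "y": 18.5, "z": 0, "ax": 0, "ay": 0, "az": 0, "grip": 1}
    - {"x": -0.1, "y": 22, "z": 0, "ax": 0, "ay": 0, "az": 0, "grip": 1}
    - {"x": -0.2, "y": 25.5, "z": 0, "ax": 0, "ay": 0, "az": 0, "grip": 1}
    - {"x": -0.2, "y": 29, "z": 0, "ax": 0, "ay": 0, "az": 0, "grip": 1}
    - {"x": -0.27, "y": 31.5, "z": 0, "ax": 0, "ay": 0, "az": 0, "grip": 1}
    - {"x": -0.27, "y": 32.4, "z": 0, "ax": 0, "ay": 0, "az": 0, "grip": 1}
    - {"x": -0.27, "y": 32.4, "z": 0, "ax": 0, "ay": 0, "az": 0, "grip": 1}

```text
time_s: 22.57
tcp_pos: [478.9, 21.6, 235.5]
tcp_rot: [-0.002, 0.102, 0.995, -0.0]
contact_force: [-0.7, -0.4, -0.5]
width: 85.5
finger_force: 0.0
```

>>> move_arm:
  steps:
    - {"x": 1, "y": 1.6, "z": 0, "ax": 0, "ay": 0, "az": 0, "grip": 1}
    - {"x": 3, "y": 4.9, "z": 0, "ax": 0, "ay": 0, "az": 0, "grip": 1}
    - {"x": 5, "y": 8.2, "z": 1, "ax": 0, "ay": 0, "az": 0, "grip": 1}
    - {"x": 7, "y": 11.5, "z": 2.5, "ax": 0, "ay": 0, "az": 0, "grip": 1}
    - {"x": 9, "y": 14.8, "z": 4, "ax": 0, "ay": 0, "az": 0, "grip": 1}
    - {"x": 11, "y": 18.1, "z": 6, "ax": 0, "ay": 0, "az": 0, "grip": 1}
    - {"x": 13, "y": 21.4, "z": 8, "ax": 0, "ay": 0, "az": 0, "grip": 1}
    - {"x": 14.5, "y": 23.9, "z": 10, "ax": 0, "ay": 0, "az": 0, "grip": 1}
    - {"x": 15.05, "y": 24.75, "z": 11, "ax": 0, "ay": 0, "az": 0, "grip": 1}
    - {"x": 15.05, "y": 24.75, "z": 11, "ax": 0, "ay": 0, "az": 0, "grip": 1}
    - {"x": 15.05, "y": 24.75, "z": 11, "ax": 0, "ay": 0, "az": 0, "grip": 1}
    - {"x": 15.05, "y": 24.75, "z": 11, "ax": 0, "ay": 0, "az": 0, "grip": 1}

```text
time_s: 23.57
tcp_pos: [384.9, 291.8, 128.0]
tcp_rot: [0.0, 0.105, 0.995, -0.0]
contact_force: [-0.1, -0.7, -0.6]
width: 85.4
finger_force: 0.0
```

Run:
```python
from h import *
o=st()
s=env.snapshot("wrist"); W=wcloud(s); cv2.imwrite("pics/w9.png",s["frame"][:,:,::-1])
c=ring(W,[384,293.3],16,30,50,10); ring(W,[384,293.3],34,8,18,25)
go([384,293.3,127.5],[*c,14])
```

```text
t 23.57 [384.9 291.8 128. ] ang 168.00 w 85.4 F [-0.1 -0.7 -0.6] grip 0.0 q [ 0.6  -0.01  2.11 -0.    1.04 -0.76]
ring [384.4 295.5] n 520 bearings 36 rms 0.6 z 36.4
ring [384.5 295.4] n 2039 bearings 36 rms 0.5 z 10.7
shift cm x 0.01 y 0.23 z 11.35
```

View pics/w9.png

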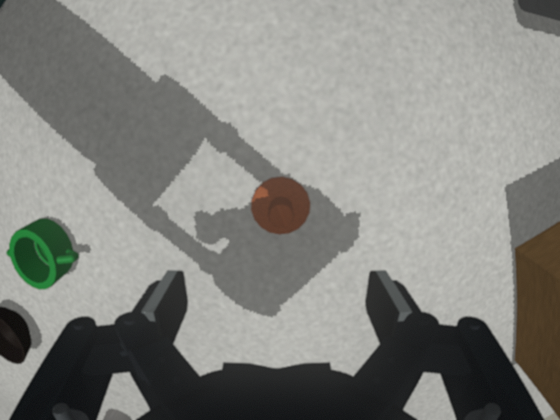

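The view shows the lid at (280,207), between the fingers and clear of everything. I'll grip the knob.

>>> move_arm:
  steps:
    - {"x": 0, "y": 0.17, "z": 3, "ax": 0, "ay": 0, "az": 0, "grip": 1}
    - {"x": 0, "y": 0.17, "z": 6, "ax": 0, "ay": 0, "az": 0, "grip": 0.9}
    - {"x": 0, "y": 0.17, "z": 9, "ax": 0, "ay": 0, "az": 0, "grip": 0.8}
    - {"x": 0, "y": 0.17, "z": 10.8, "ax": 0, "ay": 0, "az": 0, "grip": 0.7}
    - {"x": 0, "y": 0.17, "z": 11.3, "ax": 0, "ay": 0, "az": 0, "grip": 0.6}
    - {"x": 0, "y": 0.17, "z": 11.3, "ax": 0, "ay": 0, "az": 0, "grip": 0.5}
    - {"x": 0, "y": 0.17, "z": 11.3, "ax": 0, "ay": 0, "az": 0, "grip": 0.45}
    - {"x": 0, "y": 0.17, "z": 11.3, "ax": 0, "ay": 0, "az": 0, "grip": 0.4}
    - {"x": 0, "y": 0.17, "z": 11.3, "ax": 0, "ay": 0, "az": 0, "grip": 0.4}
  squeeze: 40

```text
time_s: 24.37
tcp_pos: [386.0, 295.7, 16.7]
tcp_rot: [0.002, 0.104, 0.995, 0.001]
contact_force: [0.0, -0.3, 0.7]
width: 34.0
finger_force: 0.0
```

>>> move_arm:
  steps:
    - {"x": 0, "y": 0, "z": 0, "ax": 0, "ay": 0, "az": 0, "grip": 0.35}
    - {"x": 0, "y": 0, "z": 0, "ax": 0, "ay": 0, "az": 0, "grip": 0.3}
    - {"x": 0, "y": 0, "z": 0, "ax": 0, "ay": 0, "az": 0, "grip": 0.25}
    - {"x": 0, "y": 0, "z": 0, "ax": 0, "ay": 0, "az": 0, "grip": 0.2}
    - {"x": 0, "y": 0, "z": 0, "ax": 0, "ay": 0, "az": 0, "grip": 0.1}
    - {"x": 0, "y": 0, "z": 0, "ax": 0, "ay": 0, "az": 0, "grip": 0.1}
    - {"x": 0, "y": 0, "z": 0, "ax": 0, "ay": 0, "az": 0, "grip": 0.1}
    - {"x": 0, "y": 0, "z": 0, "ax": 0, "ay": 0, "az": 0, "grip": 0.1}

```text
time_s: 25.03
tcp_pos: [384.6, 295.2, 15.3]
tcp_rot: [0.0, 0.104, 0.995, 0.0]
contact_force: [-2.0, -0.3, 6.4]
width: 18.9
finger_force: 39.0
```

Run:
```python
from h import *
o=st(); C=np.array([384,293.3])+1.7*Y; print(C)
n=np.array([384.3,C[1]-.1]); T=np.array([410.2,-296.5])
D=C+T-n; m=np.array([480,0]); go([*C,14.5],[*m,200]); go([*m,0],[*D,0]); print(D)
```

```text
t 25.03 [384.6 295.2  15.3] ang 168.07 w 18.9 F [-2.  -0.3  6.4] grip 39.0 q [ 0.6   0.15  2.19  0.    0.8  -0.76]
[384.35170835 294.96322014]
shift cm x -15.46 y -26.88 z -18.55
shift cm x 0.69 y -30.44 z -0.00
[ 410.25170835 -296.4       ]
```

>>> move_arm:
  steps:
    - {"x": 0, "y": 0, "z": -0.5, "ax": 0, "ay": 0, "az": 0, "grip": 0.1}
    - {"x": 0, "y": 0, "z": -2, "ax": 0, "ay": 0, "az": 0, "grip": 0.1}
    - {"x": 0, "y": 0, "z": -4.5, "ax": 0, "ay": 0, "az": 0, "grip": 0.1}
    - {"x": -0.6, "y": -1, "z": -7.5, "ax": 0, "ay": 0, "az": 0, "grip": 0.1}
    - {"x": -1.7, "y": -3, "z": -10.5, "ax": 0, "ay": 0, "az": 0, "grip": 0.1}
    - {"x": -3.2, "y": -5.5, "z": -13, "ax": 0, "ay": 0, "az": 0, "grip": 0.1}
    - {"x": -4.9, "y": -8.5, "z": -15, "ax": 0, "ay": 0, "az": 0, "grip": 0.1}
    - {"x": -6.6, "y": -11.5, "z": -16.5, "ax": 0, "ay": 0, "az": 0, "grip": 0.1}
    - {"x": -8.4, "y": -14.5, "z": -18, "ax": 0, "ay": 0, "az": 0, "grip": 0.1}
    - {"x": -10.1, "y": -17.5, "z": -18.5, "ax": 0, "ay": 0, "az": 0, "grip": 0.1}
    - {"x": -11.8, "y": -20.5, "z": -18.5, "ax": 0, "ay": 0, "az": 0, "grip": 0.1}
    - {"x": -13.5, "y": -23.5, "z": -18.5, "ax": 0, "ay": 0, "az": 0, "grip": 0.1}

```text
time_s: 26.03
tcp_pos: [468.2, 35.3, 200.6]
tcp_rot: [0.001, 0.104, 0.995, 0.0]
contact_force: [-0.3, -0.4, 0.5]
width: 18.9
finger_force: 39.1
```

>>> move_arm:
  steps:
    - {"x": -1.3, "y": -2.6, "z": 0, "ax": 0, "ay": 0, "az": 0, "grip": 0.1}
    - {"x": -1.9, "y": -5.6, "z": 0, "ax": 0, "ay": 0, "az": 0, "grip": 0.1}
    - {"x": -1.9, "y": -9, "z": 0, "ax": 0, "ay": 0, "az": 0, "grip": 0.1}
    - {"x": -1.8, "y": -12.4, "z": 0, "ax": 0, "ay": 0, "az": 0, "grip": 0.1}
    - {"x": -1.7, "y": -15.8, "z": 0, "ax": 0, "ay": 0, "az": 0, "grip": 0.1}
    - {"x": -1.6, "y": -19.2, "z": 0, "ax": 0, "ay": 0, "az": 0, "grip": 0.1}
    - {"x": -1.5, "y": -22.6, "z": 0, "ax": 0, "ay": 0, "az": 0, "grip": 0.1}
    - {"x": -1.4, "y": -26, "z": 0, "ax": 0, "ay": 0, "az": 0, "grip": 0.1}
    - {"x": -1.3, "y": -29.4, "z": 0, "ax": 0, "ay": 0, "az": 0, "grip": 0.1}
    - {"x": -1.27, "y": -32, "z": 0, "ax": 0, "ay": 0, "az": 0, "grip": 0.1}
    - {"x": -1.27, "y": -33.5, "z": 0, "ax": 0, "ay": 0, "az": 0, "grip": 0.1}
    - {"x": -1.27, "y": -33.82, "z": 0, "ax": 0, "ay": 0, "az": 0, "grip": 0.1}

```text
time_s: 27.03
tcp_pos: [409.3, -298.9, 199.5]
tcp_rot: [-0.0, 0.105, 0.994, -0.0]
contact_force: [-0.4, 1.1, -1.3]
width: 18.5
finger_force: 39.2
```

>>> move_arm:
  steps:
    - {"x": 0, "y": 0, "z": 0, "ax": 0, "ay": 0, "az": 0, "grip": 0.1}
    - {"x": 0, "y": 0, "z": 0.3, "ax": 0, "ay": 0, "az": 0, "grip": 0.1}
    - {"x": 0, "y": 0, "z": 0.7, "ax": 0, "ay": 0, "az": 0, "grip": 0.1}
    - {"x": 0, "y": 0, "z": 1, "ax": 0, "ay": 0, "az": 0, "grip": 0.1}
    - {"x": 0, "y": 0, "z": 1.2, "ax": 0, "ay": 0, "az": 0, "grip": 0.1}
    - {"x": 0, "y": 0, "z": 1.2, "ax": 0, "ay": 0, "az": 0, "grip": 0.1}
    - {"x": 0, "y": 0, "z": 1.2, "ax": 0, "ay": 0, "az": 0, "grip": 0.1}

```text
time_s: 27.62
tcp_pos: [410.2, -295.9, 187.4]
tcp_rot: [-0.0, 0.104, 0.995, 0.0]
contact_force: [-0.9, -0.1, -1.0]
width: 18.9
finger_force: 39.2
```

Run:
```python
from h import *
o=st()
s=env.snapshot("scene"); f=s["frame"]
cv2.imwrite("pics/s10.png",cv2.resize(f[70:210,70:210,::-1],None,fx=4,fy=4,interpolation=cv2.INTER_CUBIC))
```

```text
t 27.62 [ 410.2 -295.9  187.4] ang 168.11 w 18.9 F [-0.9 -0.1 -1. ] grip 39.2 q [-0.67 -0.02  2.01  0.    1.16 -2.04]
```

View pics/s10.png

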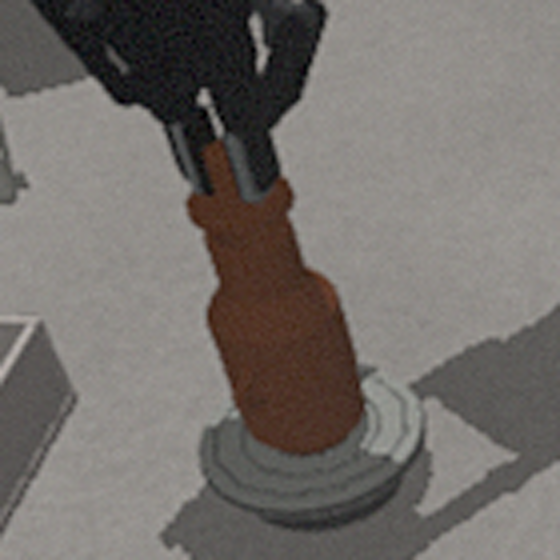

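The crop shows the lid (240,195) level and centred over the neck (255,250). I'll lower it until contact.

>>> move_arm:
  steps:
    - {"x": 0, "y": 0, "z": 0.4, "ax": 0, "ay": 0, "az": 0, "grip": 0.1}
    - {"x": 0, "y": 0, "z": 0.7, "ax": 0, "ay": 0, "az": 0, "grip": 0.1}
    - {"x": 0, "y": 0, "z": 0.95, "ax": 0, "ay": 0, "az": 0, "grip": 0.1}
    - {"x": 0, "y": 0, "z": 1.15, "ax": 0, "ay": 0, "az": 0, "grip": 0.1}
    - {"x": 0, "y": 0, "z": 1.25, "ax": 0, "ay": 0, "az": 0, "grip": 0.1}
    - {"x": 0, "y": 0, "z": 1.25, "ax": 0, "ay": 0, "az": 0, "grip": 0.1}
    - {"x": 0, "y": 0, "z": 1.25, "ax": 0, "ay": 0, "az": 0, "grip": 0.1}

```text
time_s: 28.25
tcp_pos: [410.1, -296.6, 175.1]
tcp_rot: [-0.0, 0.104, 0.995, 0.0]
contact_force: [0.5, 0.4, -1.0]
width: 19.0
finger_force: 39.2
```

>>> move_arm:
  steps:
    - {"x": 0, "y": 0, "z": 0.05, "ax": 0, "ay": 0, "az": 0, "grip": 0.1}
    - {"x": 0, "y": 0, "z": 0.08, "ax": 0, "ay": 0, "az": 0, "grip": 0.1}
    - {"x": 0, "y": 0, "z": 0.08, "ax": 0, "ay": 0, "az": 0, "grip": 0.1}

```text
time_s: 28.5
tcp_pos: [410.2, -296.6, 174.4]
tcp_rot: [0.0, 0.104, 0.995, -0.0]
contact_force: [-0.2, -0.1, 0.1]
width: 18.5
finger_force: 39.2
```

>>> move_arm:
  steps:
    - {"x": 0, "y": 0, "z": 0.04, "ax": 0, "ay": 0, "az": 0, "grip": 0.1}
    - {"x": 0, "y": 0, "z": 0.07, "ax": 0, "ay": 0, "az": 0, "grip": 0.1}
    - {"x": 0, "y": 0, "z": 0.07, "ax": 0, "ay": 0, "az": 0, "grip": 0.1}

```text
time_s: 28.75
tcp_pos: [410.5, -296.8, 174.4]
tcp_rot: [0.0, 0.104, 0.995, -0.0]
contact_force: [-0.7, 0.2, 3.1]
width: 18.3
finger_force: 39.3
```

It is seated: contact at 174.4 against an expected 174.3. I'll release and withdraw.

>>> move_arm:
  steps:
    - {"x": 0, "y": 0, "z": 0, "ax": 0, "ay": 0, "az": 0, "grip": 0.35}
    - {"x": 0, "y": 0, "z": 0, "ax": 0, "ay": 0, "az": 0, "grip": 0.5}
    - {"x": 0, "y": 0, "z": 0, "ax": 0, "ay": 0, "az": 0, "grip": 0.7}
    - {"x": 0, "y": 0, "z": 0, "ax": 0, "ay": 0, "az": 0, "grip": 0.9}
    - {"x": 0, "y": 0, "z": 0, "ax": 0, "ay": 0, "az": 0, "grip": 0.9}
    - {"x": 0, "y": 0, "z": 0, "ax": 0, "ay": 0, "az": 0, "grip": 0.9}
    - {"x": 0, "y": 0, "z": -1, "ax": 0, "ay": 0, "az": 0, "grip": 0.9}
    - {"x": 0, "y": 0, "z": -3, "ax": 0, "ay": 0, "az": 0, "grip": 0.9}
    - {"x": 0, "y": 0, "z": -6, "ax": 0, "ay": 0, "az": 0, "grip": 0.9}
    - {"x": 0, "y": 0, "z": -9, "ax": 0, "ay": 0, "az": 0, "grip": 0.9}
    - {"x": 0, "y": 0, "z": -11, "ax": 0, "ay": 0, "az": 0, "grip": 0.9}
    - {"x": 0, "y": 0, "z": -11, "ax": 0, "ay": 0, "az": 0, "grip": 0.9}

```text
time_s: 29.75
tcp_pos: [412.7, -298.5, 290.6]
tcp_rot: [0.005, 0.104, 0.995, -0.003]
contact_force: [0.7, -1.0, 1.0]
width: 76.5
finger_force: 0.0
```

Run:
```python
from h import *
o=st()
s=env.snapshot("wrist"); W=wcloud(s); ring(W,[411,-297],18,188,215,10); ring(W,[411,-297],34,164,178,25)
s=env.snapshot("scene"); f=s["frame"]
cv2.imwrite("pics/s11.png",cv2.resize(f[70:230,70:270,::-1],None,fx=4,fy=3.7,interpolation=cv2.INTER_CUBIC))
```

```text
t 29.75 [ 412.7 -298.5  290.6] ang 168.06 w 76.5 F [ 0.7 -1.   1. ] grip 0.0 q [-0.68 -0.09  1.88  0.    1.34 -2.04]
ring [ 410.4 -296.6] n 518 bearings 36 rms 0.6 z 195.3
ring [ 410.6 -296.5] n 2032 bearings 36 rms 0.4 z 169.7
```

View pics/s11.png

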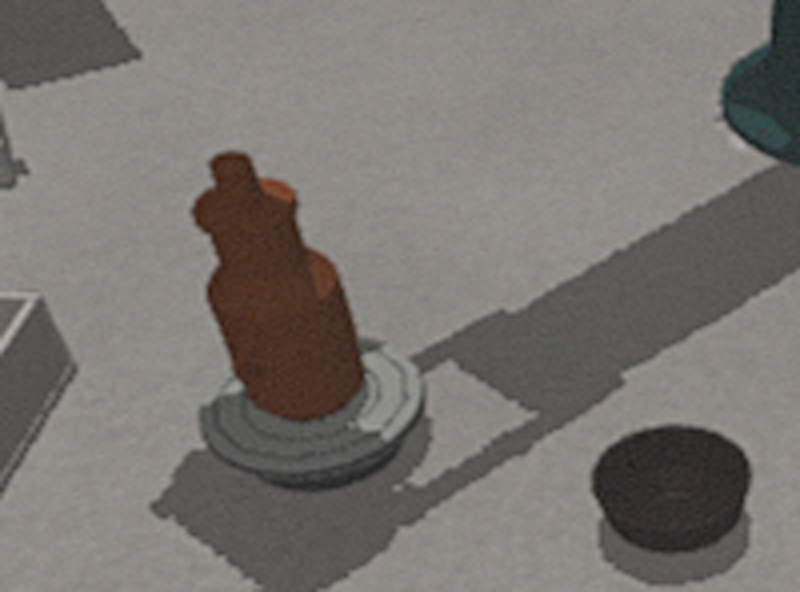

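The picture shows the jar complete and upright on the wheel, from (300,400) at the base to (232,160) at the knob, with the bowl undisturbed at (670,490). The knob and disc heights match the full stack to within the wrist depth bias of about 1.5 mm. I'll let the arm settle and hand in.

>>> move_arm:
  steps:
    - {"x": 0, "y": 0, "z": 0, "ax": 0, "ay": 0, "az": 0, "grip": 0.9}
    - {"x": 0, "y": 0, "z": 0, "ax": 0, "ay": 0, "az": 0, "grip": 0.9}
    - {"x": 0, "y": 0, "z": 0, "ax": 0, "ay": 0, "az": 0, "grip": 0.9}
    - {"x": 0, "y": 0, "z": 0, "ax": 0, "ay": 0, "az": 0, "grip": 0.9}
    - {"x": 0, "y": 0, "z": 0, "ax": 0, "ay": 0, "az": 0, "grip": 0.9}
    - {"x": 0, "y": 0, "z": 0, "ax": 0, "ay": 0, "az": 0, "grip": 0.9}

```text
time_s: 30.35
tcp_pos: [410.0, -296.4, 283.1]
tcp_rot: [-0.0, 0.104, 0.995, 0.0]
contact_force: [-0.4, 0.1, -0.1]
width: 76.8
finger_force: 0.0
```

```bash
python3 -c "
from bench import env
print(env.sign_off())"
```

```text
the job is handed in; nothing more can be done
None
```

The jar is back together in the middle of the banding wheel (foot, belly, neck, then lid, each seated and released), and the job was handed in after about 30 s of the 115 s allowed; the hand-in gave no verdict.

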